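# Lap the valve block and refit the keyed transfer-line fittings

## Robot

A 6-joint arm with a two-finger parallel gripper is mounted at the origin on the work surface. World frame = base frame: x ahead of the robot, y to its left, z up, the work surface at z = 0. Lengths are in m, angles in rad, forces in N, time in s.
With the tool pointing down it reaches from about 0.3 to 0.85 m from the base axis. Payload 4.2 kg.
Tool frame: the origin (TCP) lies midway between the tips of the shut fingers; the grasp point (between the pads) lies 19 mm behind it; y points along the fingers, x is the direction in which the jaws open and shut, and the axes are right-handed (so a half turn about y gives the same grasp; the last joint's range is limited). The gripper opens to 91 mm and grips with 3 to 60 N. Pads are 32 mm wide; open, the fingers measure 118 mm over their backs; the gripper's body (76 mm by 178 mm) begins 60 mm behind the grasp point.
Start: joints at [1.108, 0.32, 1.565, -0, 1.257, -0.02], TCP at [0.246, 0.52, 0.214] pointing down, gripper open.
Joint ranges: [-3.11, 3.11], [-0.84, 2.01], [0.21, 2.61], [-1.34, 4.49], [0.05, 2.63], [-2.56, 2.56]. Speed limits (rad/s): [2.57, 2.57, 3.14, 3.14, 3.14, 3.14].

## Interface

Orientations are given as [roll, pitch, yaw] about the fixed x, y, z axes, in that order (R = Rz(yaw) Ry(pitch) Rx(roll)).
In Python, from cell import sensors, grab_frame, calibration, ctrl, finder gives the robot as it stands.
- The arm moves only by the shell command python3 -m crank 'ROWS' [FORCE]. ROWS is JSON, a list that holds one entry, the list of rows, each a list of 7 numbers: the shift along the tool's x, y, z in m, then the turn, a rotation vector about the tool's x, y, z in degrees, then the finger opening in m, from 0 to 0.0912. A call has 1 to 12 rows; each row shifts and turns the commanded pose from where the row before left it, along the tool's axes as they then stand; what a row does not reach is not made up. A row lasts 1/10 s, in which the tool goes at most 50 mm and 8.59 degrees, less where a joint would pass 70% of its speed; a pose out of reach is approached as far as the arm can. A call with a gripper value outside its range is refused whole. The fingers move at their own pace and stop on an object; FORCE is the grip in N (left out, the last holds). Time passes only in rows, so rows that do not move let the fingers close. It gives the time, the measured TCP pose, the force and the opening at its end, in the units of the state.
- sensors.sense(): the state, without advancing time (a new reading comes with each control period).
- grab_frame(name): name is "side" or "top" or "wrist"; returns the picture (400x640x3 uint8, red, green, blue); there is no depth.
- calibration(name): a dict with "fov_y" (degrees; the focal length in pixels is half the picture's height over the tangent of half this angle, whatever the lens; pixels are square), "cx", "cy" (the principal point, pixels), "R" (3x3) and "t" (3): a world point X has camera coordinates R X + t. Camera axes: x right, y down, z forward; pixel columns grow to the right and rows downward; lengths in m; the calibration is good to about 2 mm. A picture is of the moment at which its call begins: read the wrist's pose just before it. calibration takes no time and is no camera call; for the wrist camera it gives the pose at the moment of the call.
- ctrl.close_job(): hands the job in, once; it reports no verdict.
Trained networks look in the newest picture that a camera, given by its name, has taken for a name from the list of things; names that differ only in an ending like _2 or _b are one class to them, and where a whole thing is asked for, a point or a joint stands for the part that bears it (a point fixed in the world has none). Each returns a list of dicts, best first, with "confidence" (0 to 1); they miss things now and then, are a little off and sometimes report something else, mostly with a low value. They report only what shows in the picture. A call takes as long as a camera call.
- finder.cut_out(camera, thing): "mask" (400x640 bool, what is visible of it) and "point" ([column, row] in pixels, amid what is visible of it).
The state is a dict: "time_s": time; "joints": joint angles; "qvel": joint speeds; "effort": joint torques, N m; "position": TCP position; "orientation": TCP orientation; "force": force on the tool from outside, world axes, zero at the start; "wrist_torque": the same for the moment, N m; "width": finger opening in m.
Only numpy, scipy, OpenCV 4.12 (cv2) and the standard library are available. Lean on these libraries where they do the work, as an engineer would, in place of code of your own. Each camera call takes 0.05 s, during which the arm holds its last target.

## Task

Pick up the sprung lapping block and dress the valve block's top face with a pass along its middle, from the red end to the plain end, keeping the shoe pressed lightly and steadily enough that its springs give a little all the way; park the lapping block upright on the cork pad, well centred, when you have done with it. On the dressed block, refit the fittings: take every copper one off the peg rack and slide each into a bore of the valve block, feeling for the entry and turning it until its lugs drop into the keyways, and push it fully home, flange on the face; let go of everything and leave the plug, handwheel and coupling where they are.

Things in the scene. Friction and masses are not known exactly. Their poses are not given: they have to be found in the camera images.
- block: fixed valve block, aluminium, 80 mm (x) by 300 mm (y) by 40 mm high, four keyed bores in a row along its y axis at y = -105, -35, 35 and 105 mm. Origin: centre of its underside, on the bench. Its -y end is painted red (10 mm band), its +y end is plain. A flat mounting plate, 6 mm thick, 110 by 310 mm, shows round its foot
- bore0 (a point): centre of the mouth of the red-end bore, on the block's top face, axes as the block's. Through bore, 25 mm, 40 mm deep; four keyways along +x, +y, -x, -y, 12 mm wide, out to 22 mm from the axis. Turned wrong, a fitting stops 14 mm in, lugs on the face; turned right it slides in 34 mm until its flange lies on the face. Any fitting suits any bore, in any quarter turn
- bore1 (a point): centre of the mouth of the second (from the red end) bore, on the block's top face, axes as the block's. Through bore, 25 mm, 40 mm deep; four keyways along +x, +y, -x, -y, 12 mm wide, out to 22 mm from the axis. Turned wrong, a fitting stops 14 mm in, lugs on the face; turned right it slides in 34 mm until its flange lies on the face. Any fitting suits any bore, in any quarter turn
- bore2 (a point): centre of the mouth of the third (from the red end) bore, on the block's top face, axes as the block's. Through bore, 25 mm, 40 mm deep; four keyways along +x, +y, -x, -y, 12 mm wide, out to 22 mm from the axis. Turned wrong, a fitting stops 14 mm in, lugs on the face; turned right it slides in 34 mm until its flange lies on the face. Any fitting suits any bore, in any quarter turn
- bore3 (a point): centre of the mouth of the plain-end bore, on the block's top face, axes as the block's. Through bore, 25 mm, 40 mm deep; four keyways along +x, +y, -x, -y, 12 mm wide, out to 22 mm from the axis. Turned wrong, a fitting stops 14 mm in, lugs on the face; turned right it slides in 34 mm until its flange lies on the face. Any fitting suits any bore, in any quarter turn
- rack: fixed steel peg rack: base plate 150 by 150 mm, 10 mm thick, four upright pegs 8 mm thick, 25 mm tall, at x and y = +-42.5 mm. Origin: centre of the underside. Fittings stand on its plate with a peg inside the nose; lift straight up by at least 30 mm to clear it
- fitting0: copper fitting, 95 mm tall, 250 g, on a rack peg; may be absent (None). Origin: centre of its foot, z up. Nose 24 mm across, 34 mm long, hollow, foot chamfered to 19 mm over 3 mm. Four lugs along its +x, +y, -x, -y: 9 mm wide, out to 20 mm from the axis, from 14 to 34 mm up, square lower ends. Flange 50 mm across, 34 to 40 mm up, a white mark on it over each lug; above it a plain round tube, 28 mm across, 40 to 95 mm up, to grip
- fitting1: copper fitting, 95 mm tall, 250 g, on a rack peg; may be absent (None). Origin: centre of its foot, z up. Nose 24 mm across, 34 mm long, hollow, foot chamfered to 19 mm over 3 mm. Four lugs along its +x, +y, -x, -y: 9 mm wide, out to 20 mm from the axis, from 14 to 34 mm up, square lower ends. Flange 50 mm across, 34 to 40 mm up, a white mark on it over each lug; above it a plain round tube, 28 mm across, 40 to 95 mm up, to grip
- fitting2: copper fitting, 95 mm tall, 250 g, on a rack peg; may be absent (None). Origin: centre of its foot, z up. Nose 24 mm across, 34 mm long, hollow, foot chamfered to 19 mm over 3 mm. Four lugs along its +x, +y, -x, -y: 9 mm wide, out to 20 mm from the axis, from 14 to 34 mm up, square lower ends. Flange 50 mm across, 34 to 40 mm up, a white mark on it over each lug; above it a plain round tube, 28 mm across, 40 to 95 mm up, to grip
- fitting3: copper fitting, 95 mm tall, 250 g, on a rack peg; may be absent (None). Origin: centre of its foot, z up. Nose 24 mm across, 34 mm long, hollow, foot chamfered to 19 mm over 3 mm. Four lugs along its +x, +y, -x, -y: 9 mm wide, out to 20 mm from the axis, from 14 to 34 mm up, square lower ends. Flange 50 mm across, 34 to 40 mm up, a white mark on it over each lug; above it a plain round tube, 28 mm across, 40 to 95 mm up, to grip
- lap: loose sprung lapping block, 80 mm high, about 340 g; origin: centre of the shoe's underside (when the springs are relaxed), z up, x across, y along the grip. Dark steel shoe 60 mm (x) by 70 mm (y), 14 mm thick, on springs under an aluminium plate (26 to 34 mm up); blue grip bar on top, 22 mm thick (x), 60 mm long (y), 34 to 80 mm up, to grip across its 22 mm
- lap_shoe (a joint): how far the lapping block's shoe is pushed up against its springs, m: 0 relaxed to 0.008 fully compressed; it starts to give at about 4 N and needs about 8 N at 8 mm. Dressing counts while it is above 0.001 on the block
- pad: fixed square cork parking pad, 130 by 130 mm, 4 mm thick. Origin: centre of the underside, on the bench
- plug: frosted aluminium dewar neck plug, 88 mm across, 78 mm tall, loose; origin: centre of the underside. Leave alone
- handwheel: black phenolic valve handwheel, 114 mm across, 26 mm thick, lying flat, loose; origin: centre of the underside. Leave alone
- coupling: brass bayonet coupling half, 60 mm across, 67 mm tall, standing, loose; origin: centre of the underside. Leave alone

How it is judged:
By the outcome, as a careful person would: the job done as asked, in the order asked, and still so for the second after the job is handed in, with the robot touching nothing.
Of fitting0, fitting1, fitting2, fitting3 only 3 to 4 are there at a start; the rules pass over those that are not, and their reading is None.
At some moment in a run one of lap may be knocked a few centimetres aside while the robot is not near it.
It also fails if it takes over 210 s, if anything falls off the work surface, if the arm or the gripper's body presses on something with over 40 N, if the wrist force passes 120 N, or if a joint passes its speed limit or range.

## Working session

There is one attempt and no reset: what is moved stays moved. The work goes in short steps, Python scripts to look and compute and a shell command to move; the robot and the scene stay as the last step left them, time stands still between calls to the robot, and variables do not carry over. Pictures are saved under pics/ and viewed, and the job is handed in when it is done.

```bash
ls; mkdir -p pics
cat > h.py <<'E'
import numpy as np, cv2
from cell import sensors, grab_frame, calibration, ctrl, finder
def cal(n):
    c=calibration(n); c['f']=200/np.tan(np.radians(c['fov_y'])/2); c['R']=np.array(c['R']);c['t']=np.array(c['t']); return c
def ray(c,u,v,z):
    d=c['R'].T@np.array([(u-c['cx'])/c['f'],(v-c['cy'])/c['f'],1]); o=-c['R'].T@c['t']
    return o+d*(z-o[2])/d[2]
def proj(c,X):
    p=c['R']@np.array(X)+c['t']; return np.array([c['cx']+c['f']*p[0]/p[2], c['cy']+c['f']*p[1]/p[2]])
def save(n,img): cv2.imwrite('pics/'+n+'.png',cv2.cvtColor(img,cv2.COLOR_RGB2BGR))
E
python3 - <<'E'
from h import *
print(sensors.sense())
for n in ['top','side','wrist']:
    c=cal(n); print(n,c['f'],c['cx'],c['cy'],-c['R'].T@c['t'],c['R'].round(3).tolist()); save(n+'0',grab_frame(n))
E
```

```text
pics
{'time_s': 0.0, 'joints': array([ 1.10803314e+00,  3.20314585e-01,  1.56566822e+00, -2.20317070e-05,
        1.25736703e+00, -2.00074544e-02]), 'qvel': array([-5.61726604e-05, -2.33137469e-04,  7.81887424e-04, -1.45476508e-03,
        9.43378211e-04,  1.07665243e-03]), 'effort': array([-1.50074419e-05, -4.12477076e+01, -2.31968808e+01,  7.27559673e-02,
        4.58570290e-02, -1.32839345e-04]), 'position': array([0.24613796, 0.51911089, 0.21311143]), 'orientation': array([-1.57078211,  0.00175725,  1.12804742]), 'force': array([ 0.82713385, -0.23507695, -1.04440624]), 'wrist_torque': array([0.02732768, 0.00994804, 0.01788669]), 'width': 0.09113377863172678}
top 426.80117816240517 321.9715988082861 203.19331936085536 [0.38414653 0.0245424  1.11214235] [[-0.032, -1.0, -0.002], [-0.979, 0.031, -0.202], [0.202, -0.005, -0.979]]
side 383.39048623763983 323.3773880773319 196.13643940940483 [ 0.52661267 -0.54253396  0.67277982] [[0.98, -0.196, -0.013], [-0.155, -0.731, -0.664], [0.121, 0.653, -0.747]]
wrist 336.57798472994614 318.8427957980423 204.10497384162264 [0.17769119 0.5521076  0.38471402] [[0.43, 0.903, 0.0], [0.869, -0.413, 0.273], [0.247, -0.117, -0.962]]
```

View pics/top0.png

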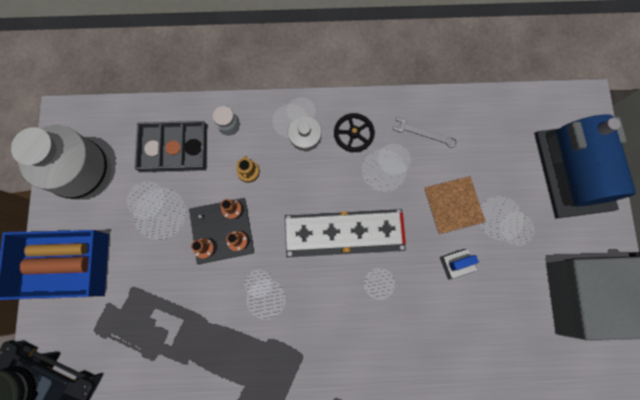

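View pics/side0.png

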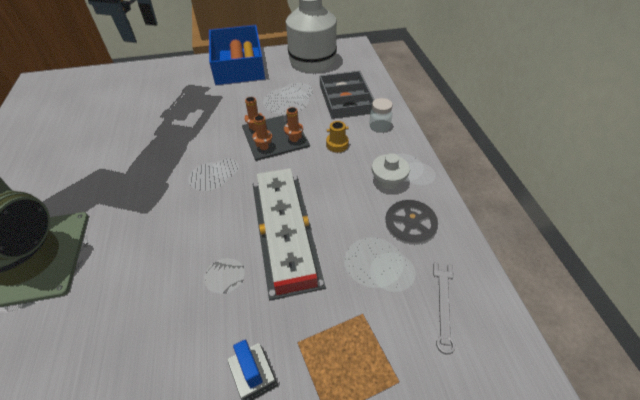

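View pics/wrist0.png

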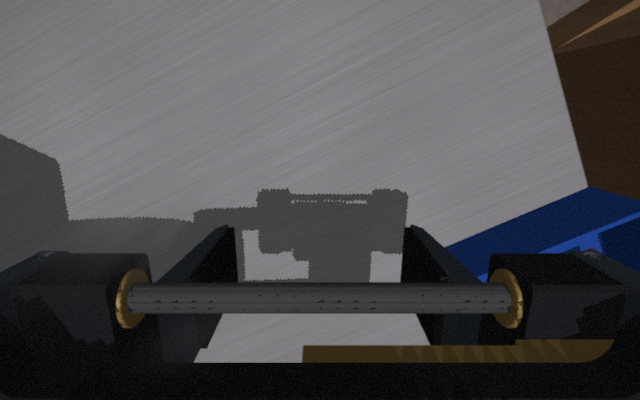

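The top view shows three fittings on the rack at about (231,208), (203,247) and (237,240), with one peg bare. The block runs from (288,235) to a red end at (405,228). The lap is at (461,263) and the pad at (455,204). Next I'll measure these.

Run:
```python
from h import *
for n in ['top','side']:
    img=grab_frame(n); c=cal(n); big=img.copy()
    for th,z in [('block',.04),('pad',.004),('lap',.05),('fitting0',.06),('rack',.01),('plug',.06),('handwheel',.02),('coupling',.05)]:
        for r in finder.cut_out(n,th)[:4]:
            if r['confidence']<.3: continue
            m=r['mask'].astype(np.uint8)
            cs,_=cv2.findContours(m,0,2); k=max(cs,key=cv2.contourArea); cv2.drawContours(big,cs,-1,(255,0,255),1)
            rect=cv2.minAreaRect(k); b=cv2.boxPoints(rect)
            print(n,th,round(r['confidence'],2),np.round(r['point']),m.sum(),'pt',ray(c,*r['point'],z)[:2].round(3),'rc',ray(c,*rect[0],z)[:2].round(4),'corners',[ray(c,*p,z)[:2].round(3).tolist() for p in b] if th in('block','pad','rack','lap') else '')
    save('m_'+n,big)
    # crops
    if n=='top':
        cr=cv2.resize(img[160:300,180:500],None,fx=2.5,fy=2.5,interpolation=cv2.INTER_CUBIC)
    else: cr=cv2.resize(img[80:400,180:420],None,fx=1.8,fy=1.8,interpolation=cv2.INTER_CUBIC)
    save('c_'+n,cr)
```

```text
top block 0.7 [230. 206.] 311 pt [0.605 0.256] rc [0.6    0.2546] corners [[0.622, 0.284], [0.629, 0.234], [0.578, 0.226], [0.572, 0.275]]
top block 0.68 [346. 232.] 4995 pt [ 0.528 -0.038] rc [ 0.527  -0.0341] corners [[0.577, 0.119], [0.585, -0.186], [0.478, -0.185], [0.47, 0.115]]
top pad 0.67 [452. 204.] 2437 pt [ 0.599 -0.325] rc [ 0.5968 -0.3287] corners [[0.646, -0.249], [0.68, -0.385], [0.548, -0.407], [0.516, -0.274]]
top lap 0.64 [456. 262.] 821 pt [ 0.444 -0.306] rc [ 0.4411 -0.3135] corners [[0.458, -0.262], [0.484, -0.351], [0.424, -0.364], [0.399, -0.277]]
top fitting0 0.89 [235. 241.] 323 pt [0.512 0.237] rc [0.5127 0.2351] corners 
top fitting0 0.72 [230. 208.] 297 pt [0.597 0.252] rc [0.5951 0.2522] corners 
top fitting0 0.54 [202. 249.] 369 pt [0.497 0.319] rc [0.4987 0.3194] corners 
top rack 0.75 [220. 227.] 2459 pt [0.557 0.288] rc [0.5463 0.2863] corners [[0.609, 0.38], [0.635, 0.224], [0.485, 0.195], [0.46, 0.347]]
top plug 0.63 [307. 132.] 815 pt [0.793 0.053] rc [0.7895 0.0619] corners 
top handwheel 0.89 [355. 128.] 1075 pt [ 0.816 -0.077] rc [ 0.8006 -0.070
[... 777 characters left out ...]
ting0 0.6 [249. 110.] 328 pt [0.49  0.338] rc [0.4984 0.3226] corners 
side rack 0.82 [276. 141.] 1177 pt [0.55  0.254] rc [0.5513 0.2755] corners [[0.465, 0.339], [0.632, 0.376], [0.633, 0.216], [0.481, 0.188]]
side plug 0.64 [392. 170.] 993 pt [0.792 0.039] rc [0.7903 0.0411] corners 
side handwheel 0.93 [411. 219.] 1604 pt [ 0.804 -0.075] rc [ 0.8031 -0.0811] corners 
side handwheel 0.72 [276. 142.] 1279 pt [0.547 0.238] rc [0.5504 0.2641] corners 
side handwheel 0.56 [341. 136.] 595 pt [0.72  0.225] rc [0.7087 0.2274] corners 
side coupling 0.94 [338. 135.] 605 pt [0.704 0.198] rc [0.7008 0.1939] corners 
side coupling 0.62 [286. 237.] 6260 pt [ 0.534 -0.088] rc [ 0.5341 -0.0788] corners
```

View pics/c_top.png

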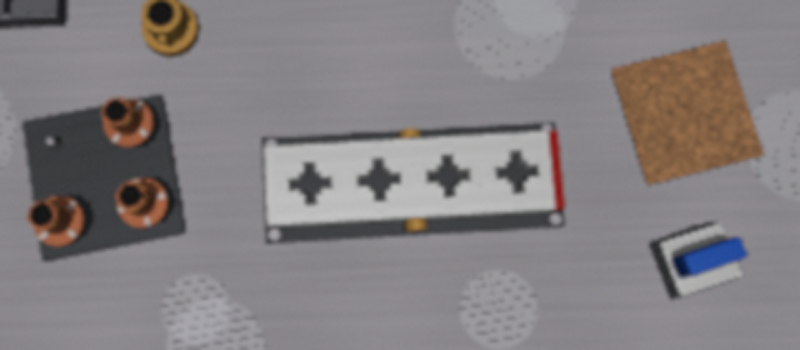

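View pics/c_side.png

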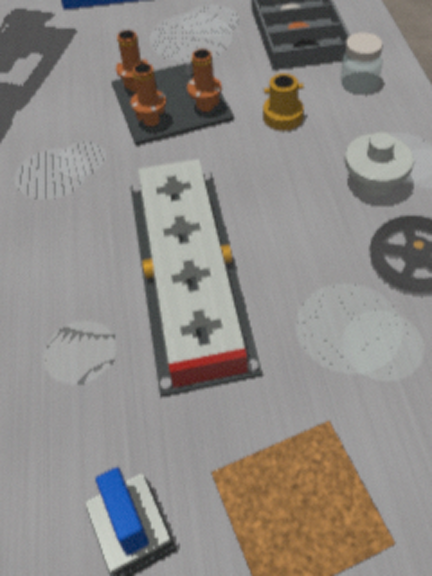

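View pics/m_top.png

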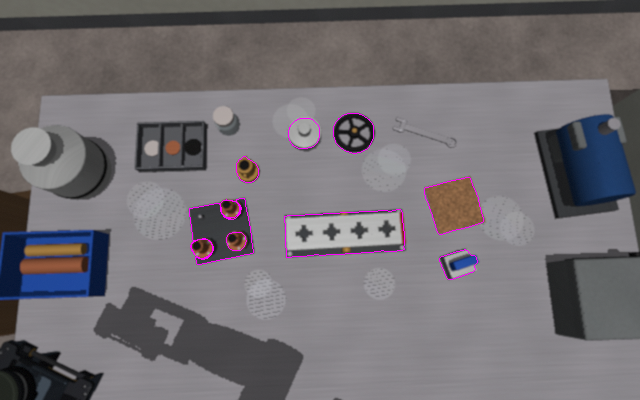

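```bash
cat > bores.py <<'E'
from h import *
def bores(img,c,n=4,roi=None):
    g=img.max(2).astype(int); 
    hsv=cv2.cvtColor(img,cv2.COLOR_RGB2HSV)
    wm=((g>150)&(hsv[...,1]<40)).astype(np.uint8)
    return wm
E
python3 - <<'E'
from h import *
for n in ['top','side']:
    img=grab_frame(n); c=cal(n)
    # rectify top plane z=.04 metric: 0.5mm per px, x 0.45..0.62,y -.2...0.14
    def rect(z,x0,x1,y0,y1,s=2000):
        W=int((y1-y0)*s);H=int((x1-x0)*s)
        # pixel col -> y decreasing to right ; row -> x decreasing downward
        P=np.float32([proj(c,[x1,y1,z]),proj(c,[x1,y0,z]),proj(c,[x0,y0,z]),proj(c,[x0,y1,z])])
        M=cv2.getPerspectiveTransform(P,np.float32([[0,0],[W,0],[W,H],[0,H]]))
        return cv2.warpPerspective(img,M,(W,H),flags=cv2.INTER_CUBIC)
    x0,x1,y0,y1=.45,.61,-.21,.14
    r=rect(.04,x0,x1,y0,y1); save('rect_'+n,r)
    g=cv2.cvtColor(r,cv2.COLOR_RGB2GRAY); th=(g<130).astype(np.uint8)
    k,l,st,ce=cv2.connectedComponentsWithStats(th)
    B=[]
    for i in range(1,k):
        if 1500<st[i,4]<8000 and st[i,2]<120:
            p=(x1-ce[i][1]/2000,y1-ce[i][0]/2000); B.append(p); print(n,'bore',np.round(p,4),st[i])
    B=np.array(sorted(B,key=lambda p:p[1]))
    if len(B)>=2: d=B[-1]-B[0]; print('dir(red->plain) deg',np.degrees(np.arctan2(d[1],d[0])),np.linalg.norm(d),'mean',B.mean(0))
    # lap blue
    hsv=cv2.cvtColor(img,cv2.COLOR_RGB2HSV)
    r=rect(.08,.36,.52,-.40,-.24); hs=cv2.cvtColor(r,cv2.COLOR_RGB2HSV)
    m=((hs[...,0]>100)&(hs[...,0]<130)&(hs[...,1]>120)).astype(np.uint8)
    save('lap_'+n,r)
    r=rect(.004,.48,.72,-.45,-.22); hs=cv2.cvtColor(r,cv2.COLOR_RGB2HSV)
    m=((hs[...,0]<20)&(hs[...,1]>90)).astype(np.uint8); cs,_=cv2.findContours(m,0,2); q=cv2.minAreaRect(max(cs,key=cv2.contourArea))
    print('pad',.72-q[0][1]/2000,-.22-q[0][0]/2000,np.array(q[1])/2000,q[2])
    r=rect(.05,.45,.65,.2,.38); save('rack_'+n,r)
E
python3 -c "
import cv2,numpy as np
a=[cv2.imread(f'pics/lap_{n}.png') for n in('top','side')]+[cv2.imread(f'pics/rack_{n}.png') for n in('top','side')]
H=400
cv2.imwrite('pics/mix.png',np.vstack([np.hstack([cv2.resize(x,(360,290)) for x in a[:2]]),np.hstack([cv2.resize(x,(360,300)) for x in a[2:]])]))"
```

```text
top bore [ 0.5357 -0.1416] [ 520  106   87   87 3819]
top bore [ 0.5339 -0.0717] [ 380  110   87   86 3796]
top bore [ 0.5322 -0.0014] [ 239  113   88   87 3749]
top bore [0.5305 0.0685] [ 100  116   87   87 3703]
dir(red->plain) deg 91.40330911127577 0.21019612801833001 mean [ 0.53308232 -0.03655869]
pad 0.5987411880493164 -0.3305852966308594 [0.12701278 0.12663316] 77.47119140625
side bore [ 0.5361 -0.1412] [ 520  105   86   87 3626]
side bore [ 0.5342 -0.0711] [ 379  109   87   86 3604]
side bore [ 0.5325 -0.0011] [ 240  112   86   86 3593]
side bore [0.5307 0.0688] [ 100  116   86   86 3577]
dir(red->plain) deg 91.46753475718428 0.21004715622340775 mean [ 0.53335653 -0.03613817]
pad 0.5994118194580078 -0.33148287200927734 [0.12919899 0.1293575 ] 77.67222595214844
```

View pics/mix.png

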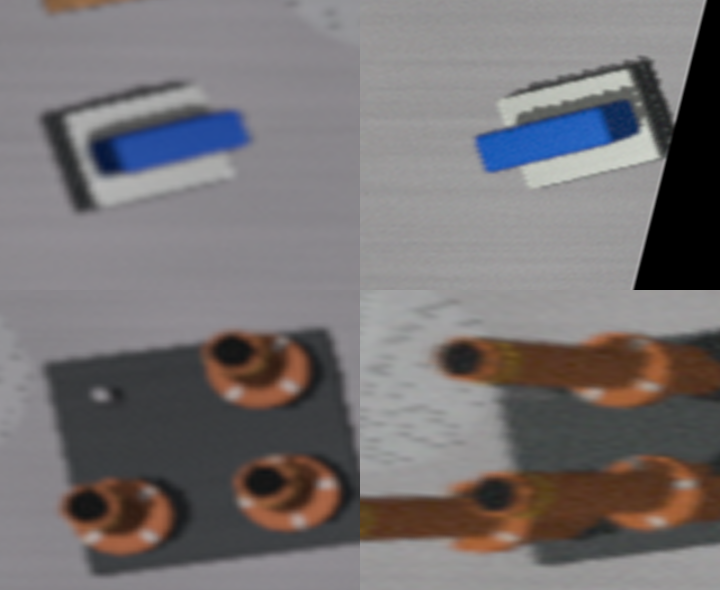

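View pics/rect_side.png

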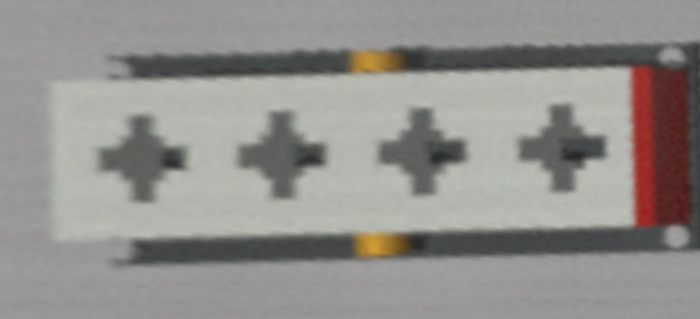

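```bash
cat >> h.py <<'E'
def rectify(img,c,z,x0,x1,y0,y1,s=2000):
    W=int(round((y1-y0)*s));H=int(round((x1-x0)*s))
    P=np.float32([proj(c,[x1,y1,z]),proj(c,[x1,y0,z]),proj(c,[x0,y0,z]),proj(c,[x0,y1,z])])
    return cv2.warpPerspective(img,cv2.getPerspectiveTransform(P,np.float32([[0,0],[W,0],[W,H],[0,H]])),(W,H),flags=cv2.INTER_CUBIC)
def lap_find(n,img,z0=0,c=None,box=(.33,.75,-.46,-.2)):
    c=c or cal(n); x0,x1,y0,y1=box; r=rectify(img,c,.08+z0,x0,x1,y0,y1); h=cv2.cvtColor(r,cv2.COLOR_RGB2HSV)
    b=(h[...,0]>95)&(h[...,0]<135)&(h[...,1]>120)
    v=h[...,2][b]; t,_=cv2.threshold(v.reshape(-1,1),0,255,cv2.THRESH_OTSU)
    m=(b&(h[...,2]>t)).astype(np.uint8); cs,_=cv2.findContours(m,0,2); q=cv2.minAreaRect(max(cs,key=cv2.contourArea))
    bp=cv2.boxPoints(q); w=np.array([[x1-p[1]/2000,y1-p[0]/2000] for p in bp])
    e=max([w[1]-w[0],w[2]-w[1]],key=np.linalg.norm); 
    return w.mean(0),np.degrees(np.arctan2(e[1],e[0]))%180,np.array(q[1])/2000,t
E
python3 - <<'E'
from h import *
for n in ['top','side']:
    img=grab_frame(n); c=cal(n)
    print(n,lap_find(n,img))
    x0,x1,y0,y1=.45,.65,.17,.38
    r=rectify(img,c,.05,x0,x1,y0,y1); h=cv2.cvtColor(r,cv2.COLOR_RGB2HSV)
    save('rk_'+n,cv2.resize(r,None,fx=1.5,fy=1.5))
    r=rectify(img,c,.01,x0,x1,y0,y1)
    g=r.max(2); save('rk2_'+n,cv2.resize(r,None,fx=1.5,fy=1.5))
    m=(g<90).astype(np.uint8)
    if n=='top':
        m=cv2.morphologyEx(m,cv2.MORPH_CLOSE,np.ones((5,5))); cs,_=cv2.findContours(m,0,2); k=max(cs,key=cv2.contourArea); q=cv2.minAreaRect(k); print('rack',x1-q[0][1]/2000,y1-q[0][0]/2000,q[1],q[2])
E
```

```text
top (array([ 0.44250035, -0.32024127], dtype=float32), np.float32(106.03234), array([0.02012799, 0.05789835]), 117.0)
rack 0.5476583862304688 0.2862894134521484 (299.8183898925781, 312.4509582519531) 80.63655090332031
side (array([ 0.4427448 , -0.32119724], dtype=float32), np.float32(106.927505), array([0.02031892, 0.05804514]), 139.0)
```

View pics/rk_top.png

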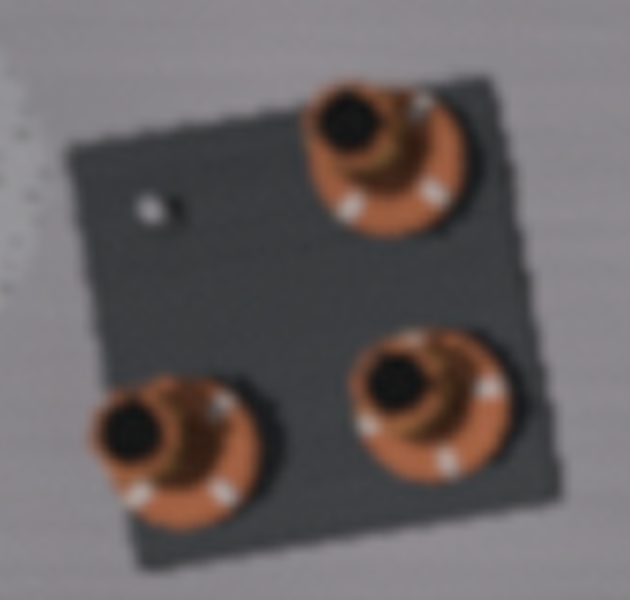

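View pics/rk_side.png

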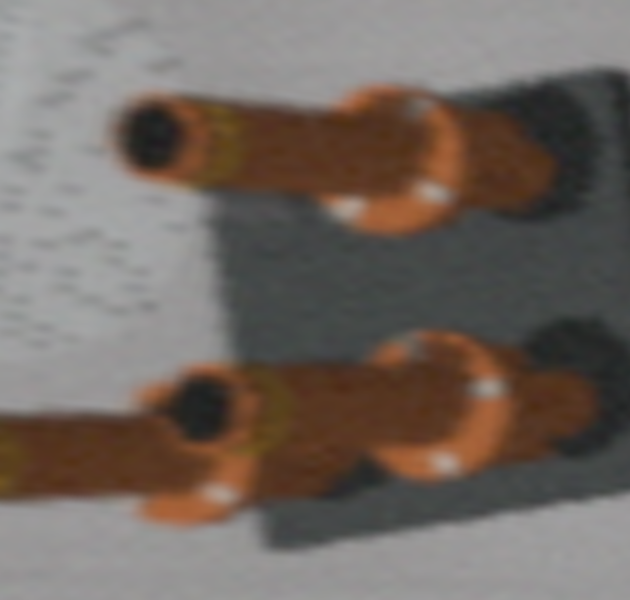

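```bash
cat > go.py <<'E'
import sys
from h import *
def plan(x,y,z,yaw):
    s=sensors.sense(); p=s['position']; o=s['orientation']; 
    t=(np.degrees(o[2])-yaw+180)%360-180
    a=np.radians(yaw); d=np.array([x,y,z])-p
    dx=d[0]*np.cos(a)+d[1]*np.sin(a); dz=-d[0]*np.sin(a)+d[1]*np.cos(a)
    print('turn_y %.2f deg; then shift mm x %.1f y(down) %.1f z %.1f'%(t,dx*1e3,-d[2]*1e3,dz*1e3),'| tilt',np.degrees(o[:2]).round(2),'F',s['force'].round(1),'w',round(s['width'],4),'t',round(s['time_s'],2))
if __name__=='__main__': plan(*map(float,sys.argv[1:5]))
E
python3 go.py .4426 -.3207 .15 16.5
python3 -m crank '[[[0,0,0,0,8,0,0.07],[0,0,0,0,8,0,0.07],[0,0,0,0,8,0,0.07],[0,0,0,0,8,0,0.07],[0,0,0,0,8,0,0.07],[0,0,0,0,8,0,0.07]]]' 30
python3 go.py .4426 -.3207 .15 16.5
```

```text
turn_y 48.13 deg; then shift mm x -50.5 y(down) 64.0 z -861.4 | tilt [-9.e+01 -1.e-02] F [ 0.3  0.  -0.2] w 0.0911 t 1.25
time_s: 1.85
position: [0.2464, 0.5196, 0.214]
orientation: [-1.571, -0.0, 0.284]
force: [-0.3, -0.5, -0.2]
width: 0.0703
turn_y -0.20 deg; then shift mm x -50.5 y(down) 64.0 z -861.4 | tilt [-90.  -0.] F [-0.3 -0.5 -0.2] w 0.0703 t 1.85
```

```bash
python3 -m crank '[[[-0.002,0,-0.04,0,0,0,0.07],[-0.002,0,-0.04,0,0,0,0.07],[-0.002,0,-0.04,0,0,0,0.07],[-0.002,0,-0.04,0,0,0,0.07],[-0.003,0,-0.04,0,0,0,0.07],[-0.003,0,-0.04,0,0,0,0.07],[-0.003,0,-0.04,0,0,0,0.07],[-0.003,0,-0.04,0,0,0,0.07],[-0.003,0,-0.04,0,0,0,0.07],[-0.002,0,-0.04,0,0,0,0.07],[-0.002,0,-0.04,0,0,0,0.07],[0,0,0,0,0,0,0.07]]]'
python3 go.py .4426 -.3207 .15 16.5
```

```text
time_s: 3.05
position: [0.3471, 0.0867, 0.2142]
orientation: [-1.572, -0.001, 0.284]
force: [-0.6, -0.3, 0.1]
width: 0.0701
turn_y -0.26 deg; then shift mm x -24.1 y(down) 64.2 z -417.7 | tilt [-9.01e+01 -4.00e-02] F [-0.6 -0.3  0.1] w 0.0701 t 3.05
```

```bash
python3 -m crank '[[[-0.002,0,-0.04,0,0,0,0.07],[-0.002,0,-0.04,0,0,0,0.07],[-0.002,0,-0.04,0,0,0,0.07],[-0.002,0,-0.04,0,0,0,0.07],[-0.002,0,-0.04,0,0,0,0.07],[-0.003,0,-0.04,0,0,0,0.07],[-0.003,0.01,-0.04,0,0,0,0.07],[-0.003,0.02,-0.04,0,0,0,0.07],[-0.003,0.02,-0.04,0,0,0,0.07],[-0.002,0.014,-0.04,0,0,0,0.07],[0,0,-0.018,0,-0.26,0,0.07],[0,0,0,0,0,0,0.07]]]'
python3 go.py .4426 -.3207 .042 16.5
python3 - <<'E'
from h import *
c=cal('wrist'); img=grab_frame('wrist'); save('w1',img)
t=grab_frame('top'); print(lap_find('top',t)); print(lap_find('side',grab_frame('side')))
E
```

```text
time_s: 4.25
position: [0.4442, -0.3186, 0.149]
orientation: [-1.571, -0.0, 0.293]
force: [-0.4, 0.4, -0.7]
width: 0.0697
turn_y 0.29 deg; then shift mm x -2.1 y(down) 107.0 z -1.6 | tilt [-89.98  -0.  ] F [-0.4  0.4 -0.7] w 0.0697 t 4.25
(array([ 0.435117 , -0.2958899], dtype=float32), np.float32(16.699326), array([0.01934809, 0.00838098]), 113.0)
(array([ 0.43570134, -0.2948419 ], dtype=float32), np.float32(17.102615), array([0.01885826, 0.00481566]), 152.0)
```

View pics/w1.png

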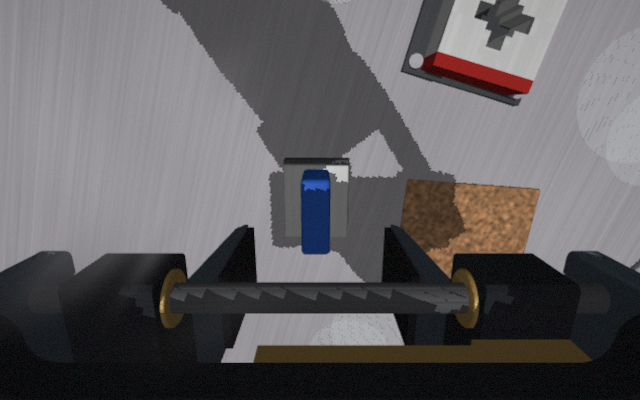

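The wrist view shows the blue bar at columns 302–330, upright and centred between the fingers at (316,210). I'll descend and grip it.

```bash
python3 - <<'E'
from h import *
c=cal('wrist')
for y in (-30,30):
    a=np.radians(16.5); print(proj(c,[.4426-np.sin(a)*y/1e3,-.3207+np.cos(a)*y/1e3,.08]))
E
python3 -m crank '[[[-0.002,0.02,-0.0016,0,0.29,0,0.06],[0,0.02,0,0,0,0,0.06],[0,0.02,0,0,0,0,0.06],[0,0.02,0,0,0,0,0.06],[0,0.02,0,0,0,0,0.06],[0,0.007,0,0,0,0,0.06],[0,0,0,0,0,0,0.06]]]' 30
python3 go.py .4426 -.3207 .042 16.5
```

```text
[314.53784412 256.92318715]
[314.75679311 181.48913041]
time_s: 5.1
position: [0.4413, -0.3179, 0.0427]
orientation: [-1.569, 0.001, 0.291]
force: [0.1, 0.8, 0.2]
width: 0.0599
turn_y 0.16 deg; then shift mm x 0.5 y(down) 0.7 z -3.0 | tilt [-8.992e+01  4.000e-02] F [0.1 0.8 0.2] w 0.0599 t 5.1
```

```bash
python3 -m crank '[[[0,0,-0.002,0,0,0,0.06],[0,0,0,0,0,0,0.015],[0,0,0,0,0,0,0.015],[0,0,0,0,0,0,0.015],[0,0,0,0,0,0,0.015],[0,0,0,0,0,0,0.015],[0,0,0,0,0,0,0.015],[0,0,0,0,0,0,0.015]]]' 40
python3 - <<'E'
from h import *
for i in range(4):
    grab_frame('top'); s=sensors.sense(); print(s['position'].round(4),s['orientation'].round(4),s['width'].round(4) if hasattr(s['width'],'round') else s['width'],s['force'].round(2))
E
```

```text
time_s: 5.9
position: [0.4422, -0.3212, 0.043]
orientation: [-1.571, -0.0, 0.29]
force: [0.4, -0.2, 1.8]
width: 0.0219
[ 0.4422 -0.3212  0.043 ] [-1.5708e+00 -1.0000e-04  2.8970e-01] 0.02157420397707693 [-0.53 -0.19  1.51]
[ 0.4421 -0.3212  0.043 ] [-1.5707  0.      0.2897] 0.021588250857548036 [-0.6   0.62  1.22]
[ 0.4422 -0.3212  0.043 ] [-1.5708e+00 -1.0000e-04  2.8970e-01] 0.021736644003320496 [-0.08 -0.17  1.62]
[ 0.4422 -0.3212  0.043 ] [-1.5708  0.      0.2898] 0.021760942648531217 [-0.55 -0.62  1.46]
```

```bash
python3 -m crank '[[[0,-0.02,0,0,0,0,0.015],[0,-0.02,0,0,0,0,0.015],[0,-0.02,0,0,0,0,0.015],[0,-0.02,0,0,0,0,0.015],[0,0,0,0,5,0,0.015],[0,0,0,0,5,0,0.015],[0,0,0,0,5,0,0.015],[0,0,0,0,0,0,0.015],[0,0,0,0,0,0,0.015]]]'
python3 go.py .5362 -.1543 .12 1.44
```

```text
time_s: 7.0
position: [0.4418, -0.3209, 0.1223]
orientation: [-1.57, 0.001, 0.03]
force: [0.2, -0.1, -3.3]
width: 0.0216
turn_y 0.26 deg; then shift mm x 98.6 y(down) 2.3 z 164.2 | tilt [-8.995e+01  6.000e-02] F [ 0.2 -0.1 -3.3] w 0.0216 t 7.0
```

```bash
python3 -m crank '[[[0.016,0,0.027,0,0.26,0,0.015],[0.016,0,0.027,0,0,0,0.015],[0.016,0,0.027,0,0,0,0.015],[0.016,0,0.027,0,0,0,0.015],[0.016,0,0.027,0,0,0,0.015],[0.018,0,0.028,0,0,0,0.015],[0,0,0,0,0,0,0.015],[0,0,0,0,0,0,0.015],[0,0,0,0,0,0,0.015]]]'
python3 go.py .5362 -.1543 .083 1.44
python3 - <<'E'
from h import *
s=sensors.sense(); print(s['position'],s['orientation'],s['force'])
save('w2',grab_frame('side'))
t=grab_frame('top')
E
```

```text
time_s: 7.9
position: [0.5356, -0.1564, 0.1226]
orientation: [-1.571, 0.001, 0.024]
force: [0.2, 0.7, -2.6]
width: 0.0219
turn_y -0.09 deg; then shift mm x 0.7 y(down) 39.6 z 2.1 | tilt [-9.e+01  6.e-02] F [ 0.2  0.7 -2.6] w 0.0219 t 7.9
[ 0.53559963 -0.15639466  0.12264415] [-1.57087057e+00  9.65258185e-04  2.36287642e-02] [ 0.2042613   0.71678897 -2.57182094]
```

View pics/w2.png

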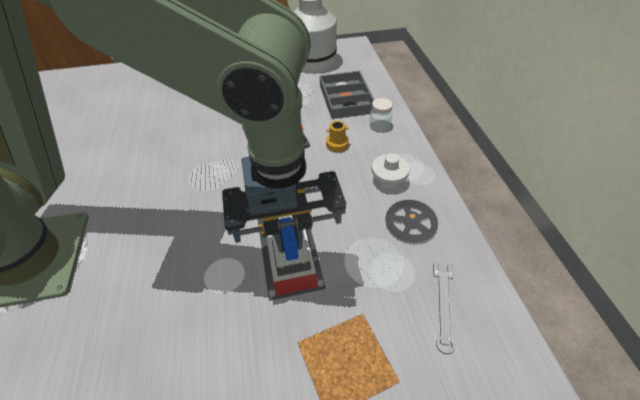

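```bash
python3 -m crank '[[[0.0007,0.015,0.002,0,0,0,0.015],[0,0.01,0,0,0,0,0.015],[0,0.008,0,0,0,0,0.015],[0,0.004,0,0,0,0,0.015],[0,0,0,0,0,0,0.015],[0,0,0,0,0,0,0.015]]]'
python3 -m crank '[[[0,0.001,0,0,0,0,0.015],[0,0,0,0,0,0,0.015]]]'
python3 -m crank '[[[0,0.001,0,0,0,0,0.015],[0,0,0,0,0,0,0.015]]]'
python3 -m crank '[[[0,0.001,0,0,0,0,0.015],[0,0,0,0,0,0,0.015]]]'
python3 -m crank '[[[0,0.001,0,0,0,0,0.015],[0,0,0,0,0,0,0.015]]]'
python3 go.py .5362 -.1543 .079 1.44
```

```text
time_s: 8.6
position: [0.5371, -0.154, 0.0862]
orientation: [-1.571, -0.0, 0.023]
force: [-0.2, -0.7, -2.6]
width: 0.0218
time_s: 8.8
position: [0.5371, -0.1539, 0.0853]
orientation: [-1.571, -0.001, 0.023]
force: [-0.4, -0.8, -2.5]
width: 0.0218
time_s: 9.0
position: [0.5368, -0.1538, 0.0839]
orientation: [-1.571, 0.0, 0.023]
force: [-0.5, -0.8, -3.7]
width: 0.0222
time_s: 9.2
position: [0.537, -0.1538, 0.083]
orientation: [-1.571, -0.0, 0.023]
force: [0.1, -0.3, -1.3]
width: 0.0216
time_s: 9.4
position: [0.537, -0.1539, 0.0824]
orientation: [-1.571, -0.0, 0.023]
force: [-1.1, 0.8, 2.8]
width: 0.0219
turn_y -0.10 deg; then shift mm x -0.8 y(down) 3.4 z -0.4 | tilt [-9.e+01 -3.e-02] F [-1.1  0.8  2.8] w 0.0219 t 9.4
```

```bash
for i in 1; do
python3 -m crank '[[[0,0.001,0,0,0,0,0.015],[0,0,0,0,0,0,0.015]]]'
python3 -m crank '[[[0,0.001,0,0,0,0,0.015],[0,0,0,0,0,0,0.015]]]'
python3 -m crank '[[[0,0.001,0,0,0,0,0.015],[0,0,0,0,0,0,0.015],[0,0,0,0,0,0,0.015]]]'
done
python3 - <<'E'
from h import *
F=[]
for i in range(6):
    grab_frame('top'); F.append(sensors.sense()['force'])
s=sensors.sense(); print(s['position'],np.mean(F,0))
E
python3 go.py .5302 .0817 .079 1.44
```

```text
time_s: 9.6
position: [0.537, -0.1539, 0.0812]
orientation: [-1.571, -0.001, 0.023]
force: [-1.8, 1.4, 2.6]
width: 0.0219
time_s: 9.8
position: [0.537, -0.1538, 0.0801]
orientation: [-1.571, -0.0, 0.023]
force: [-0.1, 1.0, 3.4]
width: 0.0218
time_s: 10.1
position: [0.537, -0.1539, 0.0791]
orientation: [-1.571, -0.0, 0.023]
force: [-1.0, 0.1, 4.7]
width: 0.0219
[ 0.53698784 -0.15384659  0.07898976] [-1.07859441  0.27001959  4.21124386]
turn_y -0.10 deg; then shift mm x -0.9 y(down) -0.0 z 235.6 | tilt [-9.e+01 -2.e-02] F [-1.4  0.9  4.7] w 0.0218 t 10.4
```

```bash
python3 -m crank '[[[0,0,0.004,0,0,0,0.015],[0,0,0.008,0,0,0,0.015],[0,0,0.008,0,0,0,0.015],[0,0,0.008,0,0,0,0.015],[0,0,0.008,0,0,0,0.015],[0,0,0.008,0,0,0,0.015],[0,0,0.008,0,0,0,0.015],[0,0,0.008,0,0,0,0.015],[-0.0005,0,0.008,0,0,0,0.015]]]'
python3 go.py .5302 .0817 .079 1.44
```

```text
time_s: 11.3
position: [0.5348, -0.0852, 0.079]
orientation: [-1.571, -0.0, 0.024]
force: [0.8, -4.0, 4.4]
width: 0.022
turn_y -0.09 deg; then shift mm x -0.4 y(down) -0.0 z 167.0 | tilt [-9.e+01 -1.e-02] F [ 0.8 -4.   4.4] w 0.022 t 11.3
```

```bash
python3 -m crank '[[[0,0,0.008,0,0,0,0.015],[0,0,0.008,0,0,0,0.015],[0,0,0.008,0,0,0,0.015],[0,0,0.008,0,0,0,0.015],[0,0,0.008,0,0,0,0.015],[0,0,0.008,0,0,0,0.015],[0,0,0.008,0,0,0,0.015],[0,0,0.008,0,0,0,0.015],[0,0,0.008,0,0,0,0.015],[0,0,0.008,0,0,0,0.015]]]'
python3 go.py .5302 .0817 .079 1.44
```

```text
time_s: 12.3
position: [0.5328, -0.0052, 0.0789]
orientation: [-1.571, 0.0, 0.023]
force: [0.2, -5.0, 3.6]
width: 0.0219
turn_y -0.10 deg; then shift mm x -0.4 y(down) -0.1 z 87.0 | tilt [-8.999e+01  1.000e-02] F [ 0.2 -5.   3.6] w 0.0219 t 12.3
```

```bash
python3 -m crank '[[[0,0,0.008,0,0,0,0.015],[0,0,0.008,0,0,0,0.015],[0,0,0.008,0,0,0,0.015],[0,0,0.008,0,0,0,0.015],[0,0,0.008,0,0,0,0.015],[0,0,0.008,0,0,0,0.015],[0,0,0.008,0,0,0,0.015],[0,0,0.008,0,0,0,0.015],[0,0,0.008,0,0,0,0.015],[0,0,0.008,0,0,0,0.015],[0,0,0.006,0,0,0,0.015],[0,0,0,0,0,0,0.015]]]'
python3 go.py .5302 .0817 .079 1.44
```

```text
time_s: 13.5
position: [0.5308, 0.0815, 0.0789]
orientation: [-1.569, 0.0, 0.023]
force: [-0.2, 0.9, 4.0]
width: 0.022
turn_y -0.09 deg; then shift mm x -0.6 y(down) -0.1 z 0.2 | tilt [-8.99e+01  1.00e-02] F [-0.2  0.9  4. ] w 0.022 t 13.5
```

```bash
python3 -m crank '[[[0,-0.02,0,0,0,0,0.015],[0,-0.02,0,0,0,0,0.015],[0,-0.02,0,0,-4,0,0.015],[0,0,0,0,-4,0,0.015],[0,0,0,0,-4,0,0.015],[0,0,0,0,0,0,0.015]]]'
python3 go.py .599 -.331 .14 14
```

```text
time_s: 14.1
position: [0.5296, 0.0807, 0.1376]
orientation: [-1.569, 0.003, 0.232]
force: [0.3, -0.2, -2.6]
width: 0.0216
turn_y -0.70 deg; then shift mm x -32.3 y(down) -2.4 z -416.2 | tilt [-89.88   0.16] F [ 0.3 -0.2 -2.6] w 0.0216 t 14.1
```

```bash
python3 -m crank '[[[-0.003,0,-0.038,0,-0.7,0,0.015],[-0.003,0,-0.038,0,0,0,0.015],[-0.003,0,-0.038,0,0,0,0.015],[-0.003,0,-0.038,0,0,0,0.015],[-0.003,0,-0.038,0,0,0,0.015],[-0.003,0,-0.038,0,0,0,0.015],[-0.003,0,-0.038,0,0,0,0.015],[-0.003,0,-0.038,0,0,0,0.015],[-0.003,0,-0.038,0,0,0,0.015],[-0.003,0,-0.038,0,0,0,0.015],[-0.003,0,-0.036,0,0,0,0.015],[0,0,0,0,0,0,0.015]]]'
python3 go.py .599 -.331 .047 14
python3 - <<'E'
from h import *
img=grab_frame('side'); save('s3',cv2.resize(img[150:400,200:500],None,fx=2.5,fy=2.3)); save('w3',grab_frame('wrist'))
E
```

```text
time_s: 15.3
position: [0.5993, -0.3357, 0.1368]
orientation: [-1.571, 0.001, 0.239]
force: [-0.0, 0.5, -3.6]
width: 0.0216
turn_y -0.29 deg; then shift mm x 0.8 y(down) 89.8 z 4.6 | tilt [-9.001e+01  4.000e-02] F [-0.   0.5 -3.6] w 0.0216 t 15.3
```

View pics/s3.png

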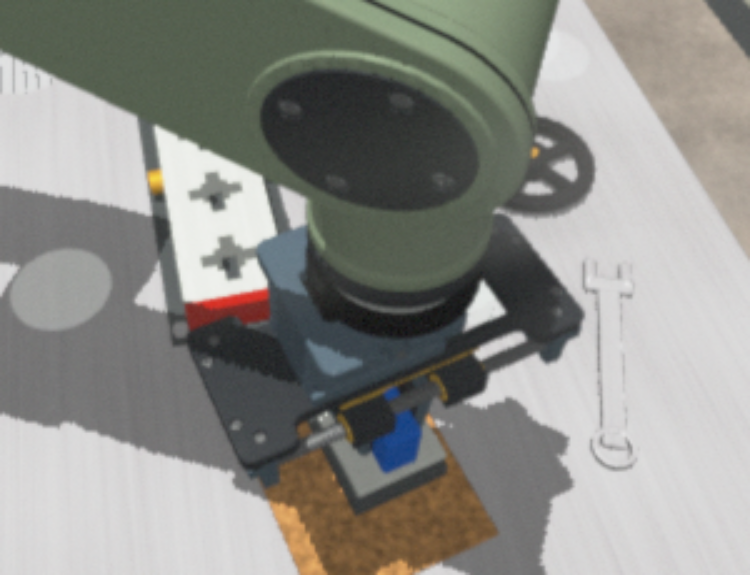

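View pics/w3.png

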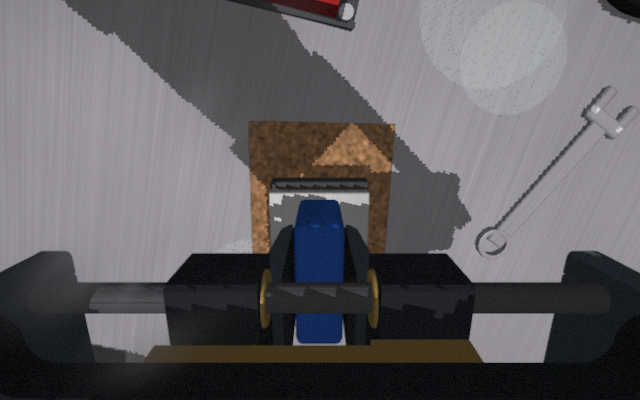

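The lap hangs upright in the hand, and the pad in the wrist view spans columns 249–395 and is square to it. I'll lower it now.

```bash
python3 -m crank '[[[0.0008,0.02,0.0046,0,0,0,0.015],[0,0.02,0,0,0,0,0.015],[0,0.02,0,0,0,0,0.015],[0,0.015,0,0,0,0,0.015],[0,0.008,0,0,0,0,0.015],[0,0.004,0,0,0,0,0.015],[0,0,0,0,0,0,0.015],[0,0,0,0,0,0,0.015]]]'
python3 go.py .599 -.331 .047 14
```

```text
time_s: 16.2
position: [0.5996, -0.3271, 0.0528]
orientation: [-1.572, -0.001, 0.245]
force: [0.0, 1.4, -3.2]
width: 0.0216
turn_y 0.03 deg; then shift mm x -1.5 y(down) 5.8 z -3.6 | tilt [-9.006e+01 -7.000e-02] F [ 0.   1.4 -3.2] w 0.0216 t 16.2
```

```bash
python3 -m crank '[[[-0.0015,0.002,-0.0036,0,0,0,0.015],[0,0.002,0,0,0,0,0.015],[0,0.001,0,0,0,0,0.015],[0,0,0,0,0,0,0.015],[0,0,0,0,0,0,0.015]]]'
python3 go.py .599 -.331 .047 14
```

```text
time_s: 16.7
position: [0.5985, -0.3309, 0.0471]
orientation: [-1.571, -0.0, 0.245]
force: [-0.5, -1.0, -2.0]
width: 0.0211
turn_y 0.04 deg; then shift mm x 0.5 y(down) 0.1 z -0.2 | tilt [-9.001e+01 -1.000e-02] F [-0.5 -1.  -2. ] w 0.0211 t 16.7
```

```bash
python3 -m crank '[[[0,0.0008,0,0,0,0,0.015],[0,0,0,0,0,0,0.015],[0,0,0,0,0,0,0.03],[0,0,0,0,0,0,0.04],[0,0,0,0,0,0,0.05],[0,0,0,0,0,0,0.05],[0,0,0,0,0,0,0.05],[0,-0.02,0,0,0,0,0.05],[0,-0.04,0,0,0,0,0.05],[0,-0.04,0,0,0,0,0.05],[0,-0.02,0,0,0,0,0.05]]]'
python3 go.py .597 .25 .18 14
```

```text
time_s: 17.8
position: [0.5998, -0.3315, 0.1703]
orientation: [-1.575, -0.004, 0.245]
force: [0.5, -0.6, 1.4]
width: 0.0499
turn_y 0.04 deg; then shift mm x 137.9 y(down) -9.7 z 565.0 | tilt [-90.23  -0.26] F [ 0.5 -0.6  1.4] w 0.0499 t 17.8
```

```bash
python3 - <<'E'
from h import *
grab_frame('top');img=grab_frame('top'); print(lap_find('top',img)); print(lap_find('side',grab_frame('side')))
E
python3 go.py .54 .34 .21 14
python3 -m crank '[[[0.008,-0.005,0.045,0,0,0,0.05],[0.008,-0.005,0.045,0,0,0,0.05],[0.008,-0.005,0.045,0,0,0,0.05],[0.008,-0.005,0.045,0,0,0,0.05],[0.008,-0.005,0.045,0,0,0,0.05],[0.008,-0.005,0.045,0,0,0,0.05],[0.008,-0.005,0.045,0,0,0,0.05],[0.008,-0.005,0.045,0,0,0,0.05],[0.008,0,0.045,0,0,0,0.05],[0.008,0,0.045,0,0,0,0.05],[0.008,0,0.045,0,0,0,0.05],[0.008,0,0.045,0,0,0,0.05]]]'
python3 go.py .54 .34 .21 14
```

```text
(array([ 0.593     , -0.30699998], dtype=float32), np.float32(0.0), array([0.022, 0.012]), 114.0)
(array([ 0.6012459 , -0.33796096], dtype=float32), np.float32(96.00899), array([0.02520287, 0.06461668]), 123.0)
turn_y 0.04 deg; then shift mm x 105.1 y(down) -42.4 z 665.4 | tilt [-90.12  -0.14] F [-1.4 -0.7 -1.1] w 0.0498 t 17.95
time_s: 19.15
position: [0.5591, 0.2178, 0.2038]
orientation: [-1.571, 0.004, 0.245]
force: [0.8, -0.1, 0.8]
width: 0.0502
turn_y 0.04 deg; then shift mm x 11.0 y(down) -6.2 z 123.2 | tilt [-90.03   0.22] F [ 0.8 -0.1  0.8] w 0.0502 t 19.15
```

```bash
python3 -m crank '[[[0.005,0,0.041,0,0,0,0.05],[0.006,0,0.041,0,0,0,0.05],[0,0,0.041,0,0,0,0.05],[0,0,0,0,0,0,0.05],[0,0,0,0,0,0,0.05],[0,0,0,0,0,0,0.05]]]'
python3 - <<'E'
from h import *
c=cal('wrist'); w=grab_frame('wrist'); save('w4',w)
img=grab_frame('top'); print(lap_find('top',img,.004)); print(lap_find('side',grab_frame('side'),.004))
np.savez('w4.npz',img=w,**{k:c[k] for k in('f','cx','cy','R','t')})
r=rectify(w,c,.05,.45,.65,.19,.38,3000); save('w4r',r)
E
```

```text
time_s: 19.75
position: [0.5411, 0.3372, 0.2048]
orientation: [-1.572, 0.002, 0.244]
force: [-0.3, -0.9, -0.0]
width: 0.0496
(array([ 0.5978235, -0.3297941], dtype=float32), np.float32(104.03623), array([0.0211006 , 0.05748094]), 127.0)
(array([ 0.5985882, -0.330853 ], dtype=float32), np.float32(104.036255), array([0.02037299, 0.05820855]), 137.0)
```

View pics/w4.png

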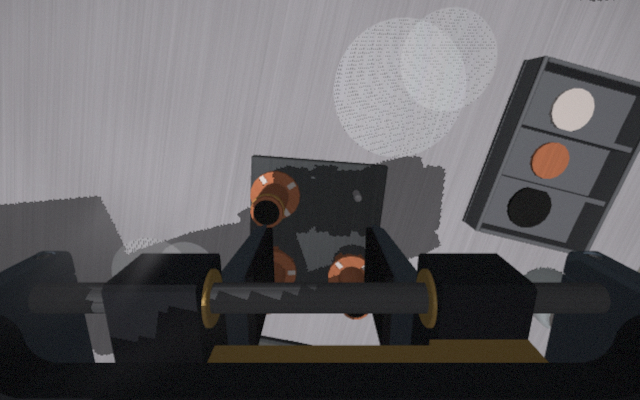

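View pics/w4r.png

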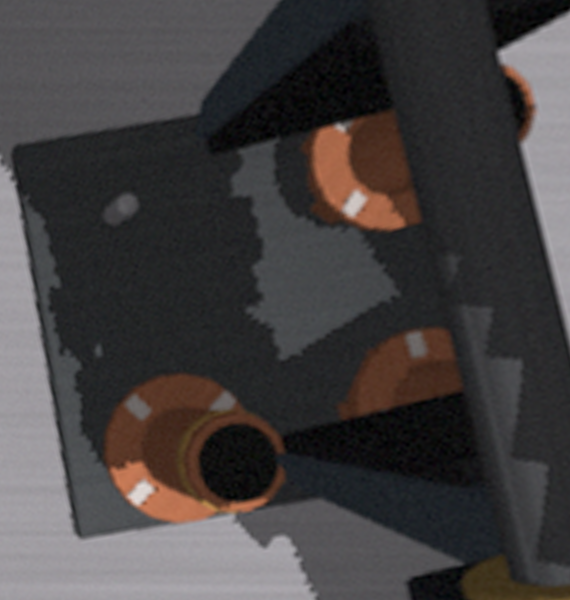

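```bash
python3 -m crank '[[[0,0,0.04,0,0,0,0.05],[0,0,0.04,0,0,0,0.05],[0,0,0,0,0,0,0.05],[0,0,0,0,0,0,0.05],[0,0,0,0,0,0,0.05]]]'
python3 - <<'E'
from h import *
c=cal('wrist'); w=grab_frame('wrist'); save('w5',w)
np.savez('w5.npz',img=w,**{k:c[k] for k in('f','cx','cy','R','t')})
r=rectify(w,c,.05,.45,.65,.19,.38,3000); save('w5r',r)
t=grab_frame('top'); save('t5r',rectify(t,cal('top'),.05,.45,.65,.19,.38,3000))
E
```

```text
time_s: 20.4
position: [0.5224, 0.4147, 0.2062]
orientation: [-1.571, 0.0, 0.244]
force: [-0.3, -0.5, -1.0]
width: 0.0502
```

View pics/w5r.png

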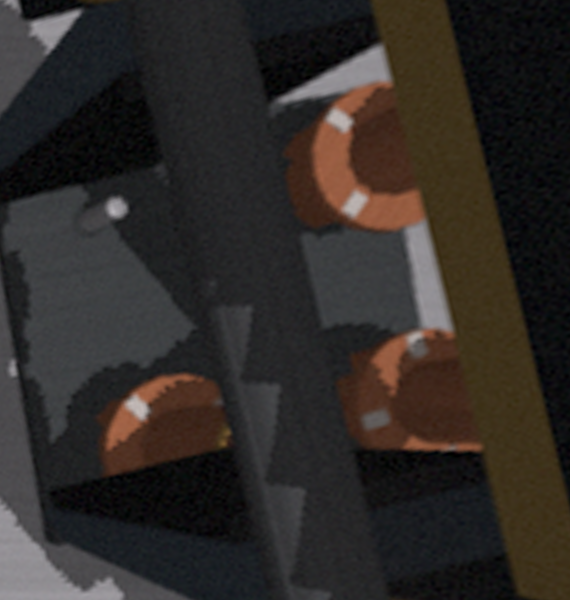

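View pics/t5r.png

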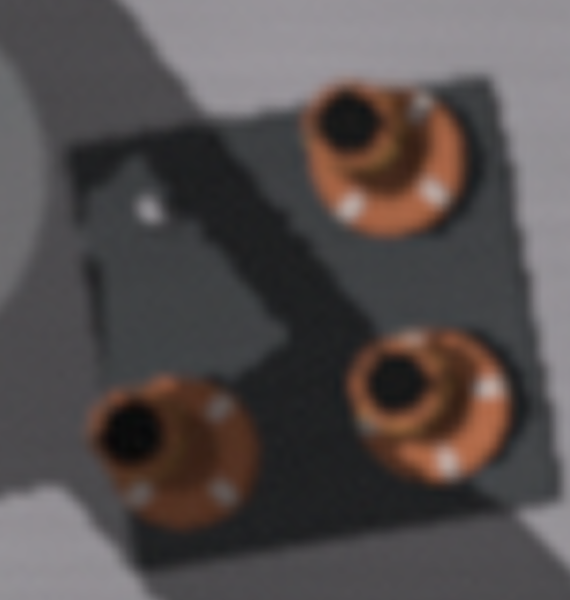

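```bash
python3 go.py .5157 .2363 .16 15.5
python3 -m crank '[[[0,0,-0.04,0,-1.4,0,0.06],[0,0,-0.04,0,0,0,0.06],[0,0,-0.04,0,0,0,0.06],[0,0,-0.04,0,0,0,0.06],[0,0,0,0,0,0,0.06],[0,0,0,0,0,0,0.06]]]' 30
python3 go.py .5157 .2363 .16 15.5
```

```text
turn_y -1.55 deg; then shift mm x -54.2 y(down) 46.4 z -170.0 | tilt [-9.001e+01 -1.000e-02] F [-0.6 -0.3  0.1] w 0.0501 t 20.5
time_s: 21.1
position: [0.564, 0.2602, 0.2065]
orientation: [-1.57, -0.001, 0.266]
force: [-0.5, 0.3, 0.0]
width: 0.0601
turn_y -0.23 deg; then shift mm x -52.9 y(down) 46.5 z -10.1 | tilt [-8.996e+01 -3.000e-02] F [-0.5  0.3  0. ] w 0.0601 t 21.1
```

```bash
python3 -m crank '[[[-0.027,0.02,-0.01,0,0,0,0.06],[-0.026,0.026,0,0,0,0,0.06],[0,0,0,0,0,0,0.06],[0,0,0,0,0,0,0.06],[0,0,0,0,0,0,0.06]]]' 30
python3 go.py .5157 .2363 .056 15.5
python3 - <<'E'
from h import *
save('w6',grab_frame('wrist'))
E
```

```text
time_s: 21.6
position: [0.517, 0.2392, 0.1616]
orientation: [-1.57, -0.004, 0.27]
force: [-0.2, 0.3, -0.2]
width: 0.0602
turn_y -0.02 deg; then shift mm x -2.0 y(down) 105.6 z -2.5 | tilt [-89.95  -0.23] F [-0.2  0.3 -0.2] w 0.0602 t 21.6
```

View pics/w6.png

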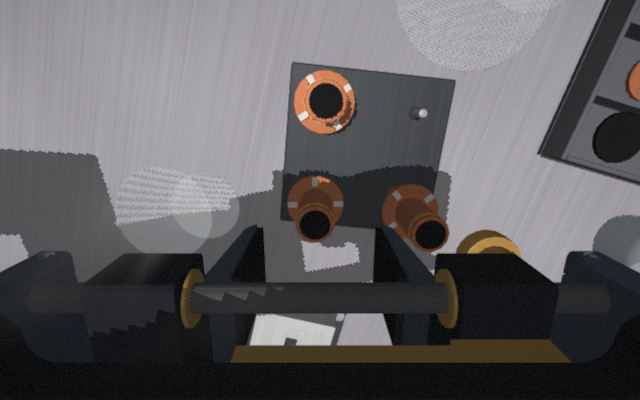

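Run:
```python
from h import *
s=sensors.sense(); c=cal('wrist'); img=grab_frame('wrist'); b=cv2.resize(img[50:270,250:470],None,fx=3,fy=2.7)
r=rectify(img,c,.05,.45,.65,.19,.38,3000); 
for x,y,a in[(.5983,.2505,54.8),(.5157,.2363,15.5),(.5007,.3200,47.3)]:
    for k in range(4):
        th=np.radians(a+90*k); X=x+.0202*np.cos(th);Y=y+.0202*np.sin(th)
        cv2.circle(r,(int(round((.38-Y)*3000)),int(round((.65-X)*3000))),4,(0,255,0),1)
save('w6r',r)
```

```text
(no output)
```

View pics/w6r.png

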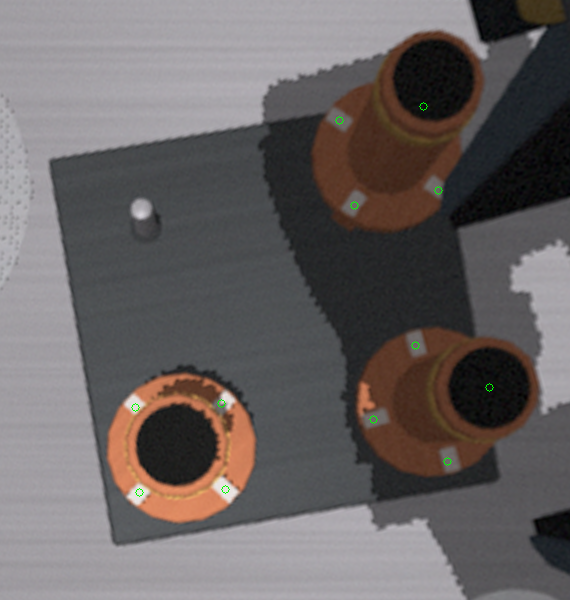

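The predicted marks (green) sit on the white marks of all three fittings, to about 0.5 mm. I'll grip fitting B.

```bash
python3 -m crank '[[[-0.002,0.02,-0.0025,0,0,0,0.06],[0,0.03,0,0,0,0,0.06],[0,0.03,0,0,0,0,0.06],[0,0.02,0,0,0,0,0.06],[0,0.005,0,0,0,0,0.06],[0,0,0,0,0,0,0.06],[0,0,0,0,0,0,0.06]]]' 30
python3 go.py .5157 .2363 .056 15.5
```

```text
time_s: 22.4
position: [0.5153, 0.2355, 0.0565]
orientation: [-1.57, -0.003, 0.27]
force: [-0.6, -0.7, 0.2]
width: 0.0602
turn_y -0.06 deg; then shift mm x 0.6 y(down) 0.5 z 0.7 | tilt [-89.97  -0.17] F [-0.6 -0.7  0.2] w 0.0602 t 22.4
```

```bash
python3 -m crank '[[[0.0005,0,0.0007,0,0,0,0.04],[0,0,0,0,0,0,0.022],[0,0,0,0,0,0,0.022],[0,0,0,0,0,0,0.022],[0,0,0,0,0,0,0.022],[0,0,0,0,0,0,0.022]]]' 40
python3 go.py .5157 .2363 .056 15.5
python3 -m crank '[[[0,-0.01,0,0,0,0,0.022],[0,-0.02,0,0,0,0,0.022],[0,-0.03,0,0,0,0,0.022],[0,-0.04,0,0,0,0,0.022],[0,-0.03,0,0,7,0,0.022],[0,0,0,0,7,0,0.022],[0,0,0,0,0,0,0.022],[0,0,0,0,0,0,0.022]]]'
python3 go.py .5341 -.0714 .17 1.44
```

```text
time_s: 23.0
position: [0.5142, 0.2357, 0.0554]
orientation: [-1.571, -0.0, 0.269]
force: [-0.2, 0.8, 2.8]
width: 0.0275
turn_y -0.06 deg; then shift mm x 1.6 y(down) -0.6 z 0.2 | tilt [-8.999e+01 -1.000e-02] F [-0.2  0.8  2.8] w 0.0275 t 23.0
time_s: 23.8
position: [0.5134, 0.2353, 0.1845]
orientation: [-1.572, 0.002, 0.028]
force: [0.2, -0.5, -3.6]
width: 0.0273
turn_y 0.15 deg; then shift mm x 12.9 y(down) 14.5 z -307.1 | tilt [-90.04   0.11] F [ 0.2 -0.5 -3.6] w 0.0273 t 23.8
```

```bash
python3 -m crank '[[[0.0016,0,-0.038,0,0,0,0.022],[0.0016,0,-0.038,0,0,0,0.022],[0.0016,0,-0.038,0,0,0,0.022],[0.0016,0,-0.038,0,0,0,0.022],[0.0016,0,-0.038,0,0,0,0.022],[0.0016,0,-0.038,0,0,0,0.022],[0.0016,0,-0.038,0,0,0,0.022],[0.0016,0,-0.038,0,0,0,0.022],[0,0,0,0,0,0,0.022],[0,0,0,0,0,0,0.022],[0,0,0,0,0,0,0.022]]]'
python3 go.py .5341 -.0714 .095 1.44
python3 - <<'E'
from h import *
save('s7',cv2.resize(grab_frame('side')[120:320,200:400],None,fx=3,fy=3)); save('w7',grab_frame('wrist')); save('t7',cv2.resize(grab_frame('top')[180:280,270:420],None,fx=5,fy=5))
E
```

```text
time_s: 24.9
position: [0.5341, -0.0671, 0.1844]
orientation: [-1.57, 0.002, 0.026]
force: [-0.9, 1.4, -3.0]
width: 0.0273
turn_y 0.08 deg; then shift mm x -0.1 y(down) 89.4 z -4.3 | tilt [-89.95   0.1 ] F [-0.9  1.4 -3. ] w 0.0273 t 24.9
```

View pics/s7.png

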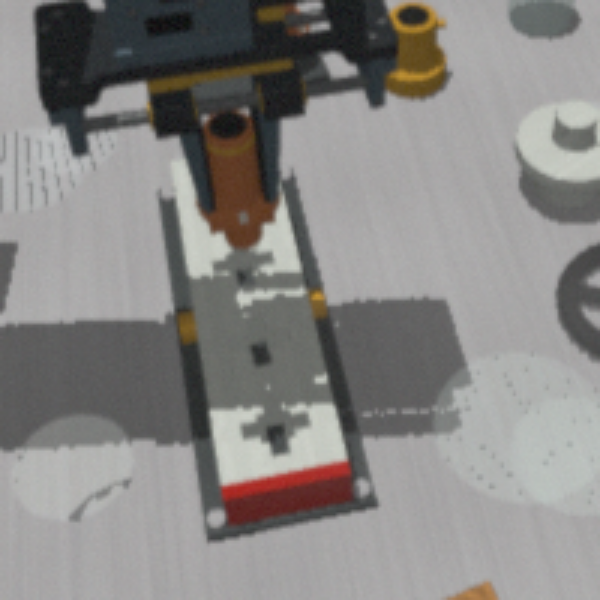

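View pics/w7.png

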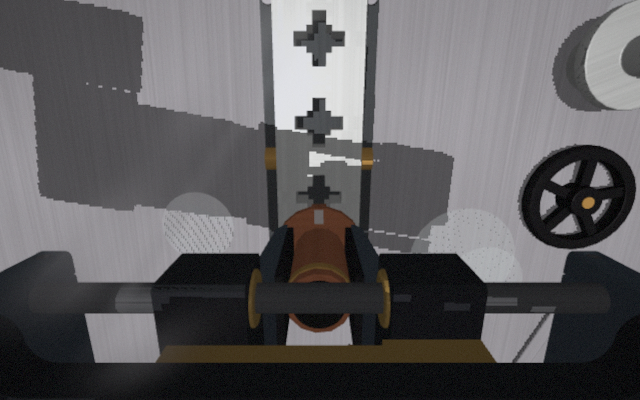

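The fitting hangs square to the block. Its +y mark is at column 319, in line with the bores. I'll lower it toward bore1.

```bash
python3 -m crank '[[[0,0.02,-0.002,0,0,0,0.022],[0,0.03,-0.0023,0,0,0,0.022],[0,0.025,0,0,0,0,0.022],[0,0.013,0,0,0,0,0.022],[0,0,0,0,0,0,0.022],[0,0,0,0,0,0,0.022],[0,0,0,0,0,0,0.022]]]'
python3 go.py .5341 -.0714 .0854 1.44
```

```text
time_s: 25.75
position: [0.5358, -0.072, 0.0983]
orientation: [-1.571, -0.002, 0.026]
force: [-0.8, -0.8, -4.1]
width: 0.0273
turn_y 0.04 deg; then shift mm x -1.7 y(down) 12.9 z 0.7 | tilt [-90.02  -0.14] F [-0.8 -0.8 -4.1] w 0.0273 t 25.75
```

```bash
python3 -m crank '[[[-0.0016,0.005,0.0006,0,0,0,0.022],[0,0.003,0,0,0,0,0.022],[0,0,0,0,0,0,0.022],[0,0,0,0,0,0,0.022]]]'
python3 go.py .5341 -.0714 .0854 1.44
python3 -m crank '[[[0,0,0,0,0,0,0.022],[0,0,0,0,0,0,0.022]]]'
python3 go.py .5341 -.0714 .0854 1.44
```

```text
time_s: 26.15
position: [0.5332, -0.0717, 0.0892]
orientation: [-1.571, -0.0, 0.025]
force: [0.3, 0.9, -2.4]
width: 0.0276
turn_y -0.00 deg; then shift mm x 0.9 y(down) 3.8 z 0.3 | tilt [-9.e+01 -1.e-02] F [ 0.3  0.9 -2.4] w 0.0276 t 26.15
time_s: 26.35
position: [0.5333, -0.0717, 0.0893]
orientation: [-1.571, -0.0, 0.025]
force: [-0.1, 0.1, -2.8]
width: 0.0275
turn_y -0.01 deg; then shift mm x 0.8 y(down) 3.9 z 0.3 | tilt [-9.e+01 -2.e-02] F [-0.1  0.1 -2.8] w 0.0275 t 26.35
```

```bash
python3 -m crank '[[[0.0008,0.002,0.0003,0,0,0,0.022],[0,0.002,0,0,0,0,0.022],[0,0.001,0,0,0,0,0.022],[0,0,0,0,0,0,0.022],[0,0,0,0,0,0,0.022]]]'
python3 -m crank '[[[0,0.002,0,0,0,0,0.022],[0,0,0,0,0,0,0.022],[0,0,0,0,0,0,0.022]]]'
python3 -m crank '[[[0,0.002,0,0,0,0,0.022],[0,0,0,0,0,0,0.022],[0,0,0,0,0,0,0.022]]]'
python3 go.py .5341 -.0714 .0514 1.44
```

```text
time_s: 26.85
position: [0.5339, -0.0713, 0.0841]
orientation: [-1.571, 0.0, 0.025]
force: [0.2, -0.0, -3.5]
width: 0.0277
time_s: 27.15
position: [0.5339, -0.0714, 0.0821]
orientation: [-1.571, 0.0, 0.025]
force: [-1.0, -0.3, -3.5]
width: 0.0273
time_s: 27.45
position: [0.5338, -0.0714, 0.08]
orientation: [-1.571, 0.0, 0.025]
force: [-0.4, -1.0, -3.6]
width: 0.0275
turn_y -0.00 deg; then shift mm x 0.3 y(down) 28.6 z -0.0 | tilt [-8.999e+01  2.000e-02] F [-0.4 -1.  -3.6] w 0.0275 t 27.45
```

```bash
python3 -m crank '[[[0,0.002,0,0,0,0,0.022],[0,0.002,0,0,0,0,0.022],[0,0.002,0,0,0,0,0.022],[0,0,0,0,0,0,0.022]]]'
python3 -m crank '[[[0,0.002,0,0,0,0,0.022],[0,0.002,0,0,0,0,0.022],[0,0,0,0,0,0,0.022]]]'
python3 -m crank '[[[0,0.002,0,0,0,0,0.022],[0,0,0,0,0,0,0.022]]]'
python3 go.py .5341 -.0714 .0514 1.44
```

```text
time_s: 27.85
position: [0.5337, -0.0713, 0.0737]
orientation: [-1.571, 0.001, 0.025]
force: [0.1, -0.4, -3.6]
width: 0.0275
time_s: 28.15
position: [0.5338, -0.0714, 0.0698]
orientation: [-1.571, 0.0, 0.025]
force: [-0.4, -0.6, -3.3]
width: 0.0273
time_s: 28.35
position: [0.5339, -0.0714, 0.0679]
orientation: [-1.571, 0.0, 0.025]
force: [-1.0, -1.0, -3.1]
width: 0.0275
turn_y -0.00 deg; then shift mm x 0.2 y(down) 16.5 z -0.0 | tilt [-9.e+01  1.e-02] F [-1.  -1.  -3.1] w 0.0275 t 28.35
```

Lugs are in (17 mm deep, no resistance). I'll push it home.

```bash
python3 -m crank '[[[0,0.004,0,0,0,0,0.022],[0,0.004,0,0,0,0,0.022],[0,0.004,0,0,0,0,0.022],[0,0.002,0,0,0,0,0.022],[0,0,0,0,0,0,0.022]]]'
python3 -m crank '[[[0,0.001,0,0,0,0,0.022],[0,0.001,0,0,0,0,0.022],[0,0,0,0,0,0,0.022]]]'
python3 -m crank '[[[0,0.001,0,0,0,0,0.022],[0,0.0005,0,0,0,0,0.022],[0,0,0,0,0,0,0.022]]]'
python3 go.py .5341 -.0714 .0514 1.44
```

```text
time_s: 28.85
position: [0.5337, -0.0713, 0.0536]
orientation: [-1.57, 0.001, 0.025]
force: [-0.6, -1.5, -3.8]
width: 0.0274
time_s: 29.15
position: [0.5339, -0.0714, 0.0521]
orientation: [-1.571, 0.0, 0.025]
force: [-2.1, -1.8, -3.1]
width: 0.0274
time_s: 29.45
position: [0.534, -0.0715, 0.0517]
orientation: [-1.571, -0.0, 0.025]
force: [-2.6, -1.8, 4.6]
width: 0.0279
turn_y 0.00 deg; then shift mm x 0.1 y(down) 0.3 z 0.1 | tilt [-9.001e+01 -3.000e-02] F [-2.6 -1.8  4.6] w 0.0279 t 29.45
```

```bash
python3 -m crank '[[[0,0.001,0,0,0,0,0.022],[0,0,0,0,0,0,0.022],[0,0,0,0,0,0,0.022]]]'
python3 -m crank '[[[0,0,0,0,0,0,0.04],[0,0,0,0,0,0,0.05],[0,0,0,0,0,0,0.05],[0,0,0,0,0,0,0.05],[0,-0.02,0,0,0,0,0.05],[0,-0.03,0,0,0,0,0.05],[0,-0.04,0,0,0,0,0.05],[0,-0.03,0,0,0,0,0.05],[0,0,0,0,0,0,0.05]]]'
python3 go.py .5983 .2505 .17 -35.2
```

```text
time_s: 29.75
position: [0.534, -0.0715, 0.0516]
orientation: [-1.571, -0.001, 0.025]
force: [-4.4, -1.3, 11.5]
width: 0.0271
time_s: 30.65
position: [0.537, -0.0717, 0.1741]
orientation: [-1.572, -0.01, 0.025]
force: [0.1, -0.5, -0.5]
width: 0.0502
turn_y 36.64 deg; then shift mm x -135.6 y(down) 4.1 z 298.6 | tilt [-90.09  -0.56] F [ 0.1 -0.5 -0.5] w 0.0502 t 30.65
```

```bash
python3 -m crank '[[[0,0,0,0,7.3,0,0.06],[0,0,0,0,7.3,0,0.06],[0,0,0,0,7.3,0,0.06],[0,0,0,0,7.3,0,0.06],[0,0,0,0,7.4,0,0.06]]]' 30
python3 -m crank '[[[-0.017,0,0.037,0,0,0,0.06],[-0.017,0,0.037,0,0,0,0.06],[-0.017,0,0.037,0,0,0,0.06],[-0.017,0,0.037,0,0,0,0.06],[-0.017,0,0.037,0,0,0,0.06],[-0.017,0,0.037,0,0,0,0.06],[-0.017,0,0.037,0,0,0,0.06],[-0.017,0,0.037,0,0,0,0.06],[0,0,0,0,0,0,0.06],[0,0,0,0,0,0,0.06]]]'
python3 go.py .5983 .2505 .056 -35.2
python3 - <<'E'
from h import *
s=sensors.sense(); c=cal('wrist'); img=grab_frame('wrist')
for x,y,a in[(.5983,.2505,54.8),(.5007,.3200,47.3)]:
    for k in range(4):
        th=np.radians(a+90*k); X=x+.0202*np.cos(th);Y=y+.0202*np.sin(th)
        q=proj(c,[X,Y,.05]); cv2.circle(img,(int(q[0]),int(q[1])),3,(0,255,0),1)
save('w8',img)
save('s8',cv2.resize(grab_frame('side')[120:320,200:400],None,fx=3,fy=3))
img=grab_frame('top'); print(lap_find('top',img,.004));
E
```

```text
time_s: 31.15
position: [0.5334, -0.0712, 0.1683]
orientation: [-1.572, 0.002, -0.619]
force: [-1.1, 0.7, 0.6]
width: 0.0601
time_s: 32.15
position: [0.5925, 0.2494, 0.1679]
orientation: [-1.573, 0.001, -0.612]
force: [-0.1, -0.4, -0.5]
width: 0.06
turn_y 0.15 deg; then shift mm x 4.1 y(down) 111.9 z 4.2 | tilt [-9.015e+01  7.000e-02] F [-0.1 -0.4 -0.5] w 0.06 t 32.15
(array([ 0.59776473, -0.3298088 ], dtype=float32), np.float32(104.03623), array([0.02097933, 0.05748095]), 127.0)
```

View pics/w8.png

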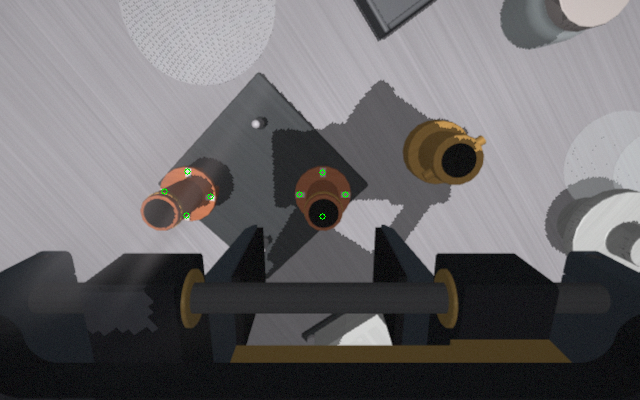

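View pics/s8.png

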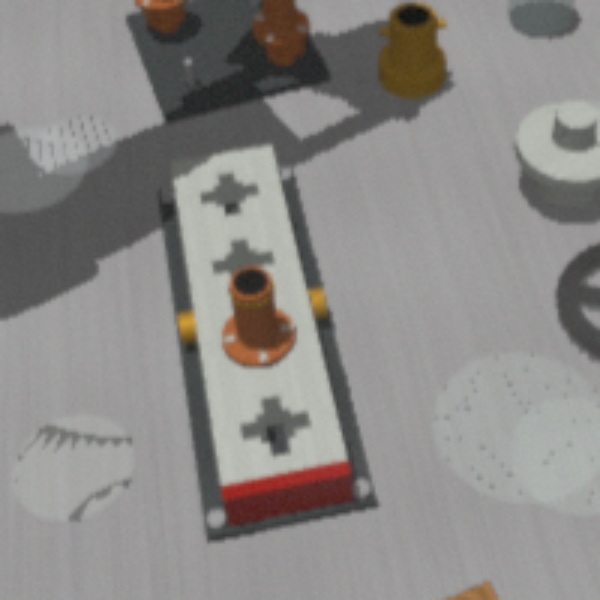

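The first fitting sits flange-down in bore1, and both remaining fittings match their predicted marks.

```bash
python3 -m crank '[[[0.004,0.02,0.004,0,0,0,0.06],[0,0.03,0,0,0,0,0.06],[0,0.02,0,0,0,0,0.06],[0,0,0,0,0,0,0.06],[0,0,0,0,0,0,0.06]]]'
python3 go.py .5983 .2505 .056 -35.2
```

```text
time_s: 32.8
position: [0.5991, 0.249, 0.1001]
orientation: [-1.571, -0.0, -0.615]
force: [-1.0, 0.5, 0.5]
width: 0.06
turn_y -0.03 deg; then shift mm x -1.5 y(down) 44.1 z 0.7 | tilt [-8.999e+01 -1.000e-02] F [-1.   0.5  0.5] w 0.06 t 32.8
```

```bash
python3 -m crank '[[[-0.0015,0.02,0.0007,0,0,0,0.06],[0,0.02,0,0,0,0,0.06],[0,0.004,0,0,0,0,0.06],[0,0,0,0,0,0,0.06],[0,0,0,0,0,0,0.06]]]'
python3 go.py .5983 .2505 .056 -35.2
python3 -m crank '[[[0,0,0,0,0,0,0.04],[0,0,0,0,0,0,0.022],[0,0,0,0,0,0,0.022],[0,0,0,0,0,0,0.022],[0,0,0,0,0,0,0.022],[0,0,0,0,0,0,0.022]]]' 40
python3 go.py .5983 .2505 .056 -35.2
```

```text
time_s: 33.3
position: [0.5991, 0.2516, 0.0574]
orientation: [-1.568, -0.002, -0.614]
force: [-0.1, 0.0, 0.4]
width: 0.0599
turn_y 0.03 deg; then shift mm x -0.0 y(down) 1.4 z -1.4 | tilt [-89.85  -0.09] F [-0.1  0.   0.4] w 0.0599 t 33.3
time_s: 33.9
position: [0.5981, 0.2514, 0.0558]
orientation: [-1.571, -0.0, -0.614]
force: [0.9, -0.3, 0.8]
width: 0.0275
turn_y 0.04 deg; then shift mm x 0.7 y(down) -0.2 z -0.6 | tilt [-8.998e+01 -1.000e-02] F [ 0.9 -0.3  0.8] w 0.0275 t 33.9
```

```bash
python3 -m crank '[[[0,-0.01,0,0,0,0,0.022],[0,-0.02,0,0,0,0,0.022],[0,-0.03,0,0,0,0,0.022],[0,-0.04,0,0,0,0,0.022],[0,-0.03,0,0,-7,0,0.022],[0,0,0,0,-7,0,0.022],[0,0,0,0,-7,0,0.022],[0,0,0,0,-7,0,0.022],[0,0,0,0,-8.6,0,0.022],[0,0,0,0,0,0,0.022]]]'
python3 go.py .5323 -.0006 .17 1.44
```

```text
time_s: 34.9
position: [0.5976, 0.2512, 0.1856]
orientation: [-1.571, 0.001, 0.025]
force: [0.1, -0.6, -2.9]
width: 0.0274
turn_y -0.02 deg; then shift mm x -71.6 y(down) 15.6 z -250.1 | tilt [-9.001e+01  5.000e-02] F [ 0.1 -0.6 -2.9] w 0.0274 t 34.9
```

```bash
python3 -m crank '[[[-0.01,0,-0.035,0,0,0,0.022],[-0.01,0,-0.035,0,0,0,0.022],[-0.01,0,-0.035,0,0,0,0.022],[-0.01,0,-0.035,0,0,0,0.022],[-0.01,0,-0.035,0,0,0,0.022],[-0.01,0,-0.035,0,0,0,0.022],[-0.01,0,-0.036,0,0,0,0.022],[0,0,0,0,0,0,0.022],[0,0,0,0,0,0,0.022],[0,0,0,0,0,0,0.022]]]'
python3 go.py .5323 -.0006 .095 1.44
python3 - <<'E'
from h import *
save('w9',grab_frame('wrist'))
E
```

```text
time_s: 35.9
position: [0.5344, 0.0043, 0.1857]
orientation: [-1.57, -0.0, 0.024]
force: [0.9, -0.3, -1.8]
width: 0.0278
turn_y -0.07 deg; then shift mm x -2.2 y(down) 90.7 z -4.9 | tilt [-8.996e+01 -2.000e-02] F [ 0.9 -0.3 -1.8] w 0.0278 t 35.9
```

View pics/w9.png

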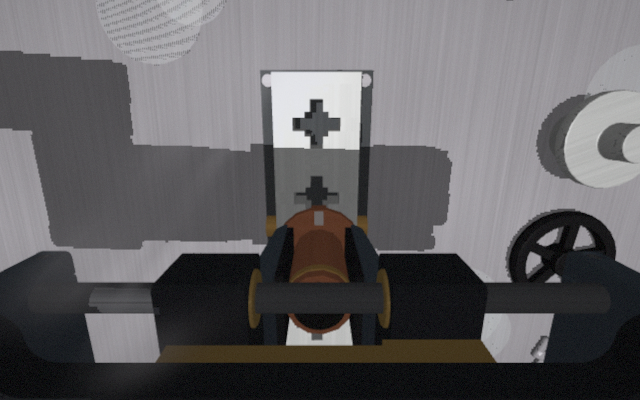

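```bash
python3 -m crank '[[[-0.002,0.02,-0.0025,0,0,0,0.022],[0,0.03,-0.0024,0,0,0,0.022],[0,0.025,0,0,0,0,0.022],[0,0.013,0,0,0,0,0.022],[0,0,0,0,0,0,0.022],[0,0,0,0,0,0,0.022],[0,0,0,0,0,0,0.022],[0,0,0,0,0,0,0.022]]]'
python3 go.py .5323 -.0006 .0858 1.44
```

```text
time_s: 36.75
position: [0.5331, -0.001, 0.0987]
orientation: [-1.571, -0.002, 0.025]
force: [0.9, 0.1, -2.6]
width: 0.0272
turn_y 0.01 deg; then shift mm x -0.8 y(down) 12.9 z 0.5 | tilt [-90.    -0.13] F [ 0.9  0.1 -2.6] w 0.0272 t 36.75
```

```bash
python3 -m crank '[[[-0.0007,0.005,0.0004,0,0,0,0.022],[0,0.004,0,0,0,0,0.022],[0,0,0,0,0,0,0.022],[0,0,0,0,0,0,0.022],[0,0,0,0,0,0,0.022]]]'
python3 go.py .5323 -.0006 .0858 1.44
```

```text
time_s: 37.25
position: [0.5317, -0.0009, 0.0887]
orientation: [-1.571, -0.0, 0.025]
force: [-0.5, 0.1, -2.9]
width: 0.0274
turn_y -0.01 deg; then shift mm x 0.6 y(down) 2.9 z 0.3 | tilt [-9.e+01 -2.e-02] F [-0.5  0.1 -2.9] w 0.0274 t 37.25
```

```bash
python3 -m crank '[[[0.0006,0.002,0.0003,0,0,0,0.022],[0,0.002,0,0,0,0,0.022],[0,0.001,0,0,0,0,0.022],[0,0.002,0,0,0,0,0.022],[0,0,0,0,0,0,0.022],[0,0,0,0,0,0,0.022]]]'
python3 -m crank '[[[0,0.002,0,0,0,0,0.022],[0,0,0,0,0,0,0.022],[0,0,0,0,0,0,0.022]]]'
python3 -m crank '[[[0,0.002,0,0,0,0,0.022],[0,0.002,0,0,0,0,0.022],[0,0,0,0,0,0,0.022]]]'
python3 -m crank '[[[0,0.002,0,0,0,0,0.022],[0,0.002,0,0,0,0,0.022],[0,0,0,0,0,0,0.022]]]'
python3 -m crank '[[[0,0.002,0,0,0,0,0.022],[0,0.002,0,0,0,0,0.022],[0,0,0,0,0,0,0.022]]]'
python3 go.py .5323 -.0006 .0518 1.44
```

```text
time_s: 37.85
position: [0.5322, -0.0006, 0.0816]
orientation: [-1.571, 0.0, 0.025]
force: [-0.1, 0.4, -2.8]
width: 0.0275
time_s: 38.15
position: [0.5321, -0.0006, 0.0796]
orientation: [-1.571, 0.0, 0.025]
force: [-0.5, -0.7, -2.4]
width: 0.0275
time_s: 38.45
position: [0.5319, -0.0006, 0.0753]
orientation: [-1.571, 0.001, 0.025]
force: [0.2, -0.5, -4.0]
width: 0.0272
time_s: 38.75
position: [0.532, -0.0006, 0.0713]
orientation: [-1.571, 0.001, 0.025]
force: [0.2, 0.3, -2.4]
width: 0.0273
time_s: 39.05
position: [0.532, -0.0006, 0.0673]
orientation: [-1.571, 0.0, 0.025]
force: [1.0, -0.2, -3.6]
width: 0.0272
turn_y -0.01 deg; then shift mm x 0.3 y(down) 15.5 z -0.0 | tilt [-9.e+01  3.e-02] F [ 1.  -0.2 -3.6] w 0.0272 t 39.05
```

```bash
python3 -m crank '[[[0,0.004,0,0,0,0,0.022],[0,0.004,0,0,0,0,0.022],[0,0.004,0,0,0,0,0.022],[0,0.001,0,0,0,0,0.022],[0,0,0,0,0,0,0.022]]]'
python3 -m crank '[[[0,0.001,0,0,0,0,0.022],[0,0.001,0,0,0,0,0.022],[0,0,0,0,0,0,0.022]]]'
python3 -m crank '[[[0,0.001,0,0,0,0,0.022],[0,0,0,0,0,0,0.022],[0,0,0,0,0,0,0.022]]]'
python3 -m crank '[[[0,0.001,0,0,0,0,0.022],[0,0,0,0,0,0,0.022],[0,0,0,0,0,0,0.022]]]'
python3 go.py .5323 -.0006 .0518 1.44
```

```text
time_s: 39.55
position: [0.5321, -0.0005, 0.0543]
orientation: [-1.571, 0.0, 0.025]
force: [-0.5, -0.2, -3.0]
width: 0.0274
time_s: 39.85
position: [0.5321, -0.0005, 0.0526]
orientation: [-1.571, 0.0, 0.025]
force: [0.0, -0.2, -3.0]
width: 0.0273
time_s: 40.15
position: [0.5323, -0.0006, 0.052]
orientation: [-1.571, -0.0, 0.025]
force: [-1.5, -0.2, 1.9]
width: 0.0274
time_s: 40.45
position: [0.5323, -0.0006, 0.052]
orientation: [-1.571, -0.001, 0.025]
force: [-3.2, 0.8, 9.0]
width: 0.0273
turn_y -0.01 deg; then shift mm x 0.0 y(down) 0.2 z -0.0 | tilt [-9.e+01 -5.e-02] F [-3.2  0.8  9. ] w 0.0273 t 40.45
```

```bash
python3 -m crank '[[[0,0,0,0,0,0,0.04],[0,0,0,0,0,0,0.05],[0,0,0,0,0,0,0.05],[0,0,0,0,0,0,0.05],[0,-0.02,0,0,0,0,0.05],[0,-0.03,0,0,0,0,0.05],[0,-0.04,0,0,0,0,0.05],[0,-0.03,0,0,0,0,0.05],[0,0,0,0,0,0,0.05]]]'
python3 -m crank '[[[0,0,0,0,7.4,0,0.06],[0,0,0,0,7.4,0,0.06],[0,0,0,0,7.4,0,0.06],[0,0,0,0,7.3,0,0.06],[0,0,0,0,7.3,0,0.06],[0,0,0,0,7.3,0,0.06],[0,0,0,0,0,0,0.06]]]' 30
python3 go.py .5007 .320 .17 -42.7
```

```text
time_s: 41.35
position: [0.5351, -0.0006, 0.175]
orientation: [-1.571, -0.01, 0.025]
force: [1.0, 0.7, -0.7]
width: 0.0497
time_s: 42.05
position: [0.5317, -0.0006, 0.1696]
orientation: [-1.572, 0.001, -0.744]
force: [0.5, -0.6, 0.1]
width: 0.0599
turn_y 0.05 deg; then shift mm x -240.2 y(down) -0.4 z 214.6 | tilt [-9.006e+01  8.000e-02] F [ 0.5 -0.6  0.1] w 0.0599 t 42.05
```

```bash
python3 -m crank '[[[-0.03,0,0.027,0,0,0,0.06],[-0.03,0,0.027,0,0,0,0.06],[-0.03,0,0.027,0,0,0,0.06],[-0.03,0,0.027,0,0,0,0.06],[-0.03,0,0.027,0,0,0,0.06],[-0.03,0,0.027,0,0,0,0.06],[-0.03,0,0.027,0,0,0,0.06],[-0.03,0,0.026,0,0,0,0.06],[0,0,0,0,0,0,0.06],[0,0,0,0,0,0,0.06],[0,0,0,0,0,0,0.06]]]'
python3 go.py .5007 .320 .056 -42.7
python3 - <<'E'
from h import *
s=sensors.sense(); c=cal('wrist'); img=grab_frame('wrist')
for x,y,a in[(.5007,.3200,47.3)]:
    for k in range(4):
        th=np.radians(a+90*k); X=x+.0202*np.cos(th);Y=y+.0202*np.sin(th)
        q=proj(c,[X,Y,.05]); cv2.circle(img,(int(q[0]),int(q[1])),3,(0,255,0),1)
save('w10',img)
save('s10',cv2.resize(grab_frame('side')[120:320,200:400],None,fx=3,fy=3))
E
```

```text
time_s: 43.15
position: [0.5012, 0.3191, 0.1701]
orientation: [-1.572, -0.0, -0.744]
force: [0.5, -0.6, 0.8]
width: 0.06
turn_y 0.07 deg; then shift mm x -1.0 y(down) 114.1 z 0.3 | tilt [-9.008e+01 -1.000e-02] F [ 0.5 -0.6  0.8] w 0.06 t 43.15
```

View pics/w10.png

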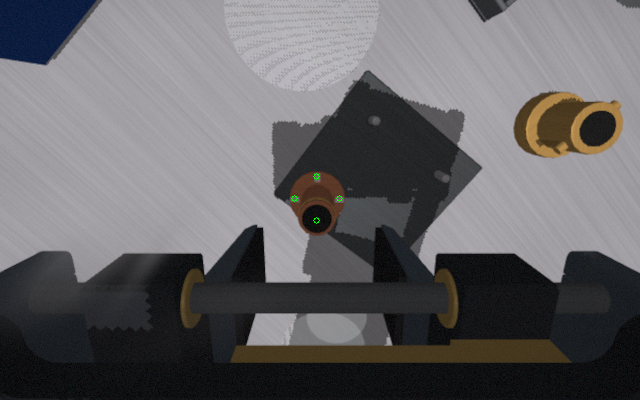

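View pics/s10.png

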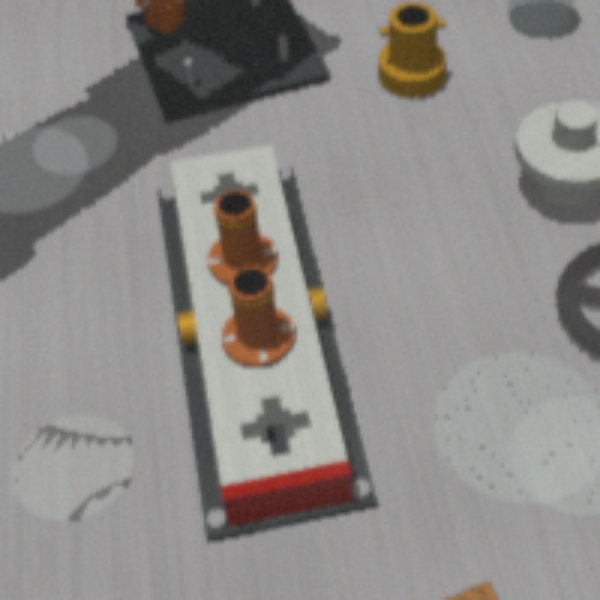

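Two are home and the last one's marks match the prediction. I'll grip it next.

```bash
python3 -m crank '[[[-0.001,0.02,0,0,0,0,0.06],[0,0.03,0,0,0,0,0.06],[0,0.03,0,0,0,0,0.06],[0,0.02,0,0,0,0,0.06],[0,0,0,0,0,0,0.06],[0,0,0,0,0,0,0.06],[0,0,0,0,0,0,0.06]]]'
python3 go.py .5007 .320 .056 -42.7
```

```text
time_s: 43.95
position: [0.5018, 0.321, 0.0723]
orientation: [-1.568, -0.001, -0.745]
force: [0.3, 0.3, 0.1]
width: 0.0598
turn_y 0.01 deg; then shift mm x -0.1 y(down) 16.3 z -1.5 | tilt [-8.983e+01 -5.000e-02] F [0.3 0.3 0.1] w 0.0598 t 43.95
```

```bash
python3 -m crank '[[[0,0.01,-0.001,0,0,0,0.06],[0,0.006,0,0,0,0,0.06],[0,0,0,0,0,0,0.04],[0,0,0,0,0,0,0.022],[0,0,0,0,0,0,0.022],[0,0,0,0,0,0,0.022],[0,0,0,0,0,0,0.022],[0,0,0,0,0,0,0.022]]]' 40
python3 go.py .5007 .320 .056 -42.7
```

```text
time_s: 44.75
position: [0.5002, 0.3202, 0.0549]
orientation: [-1.57, -0.0, -0.745]
force: [0.7, -0.2, 0.1]
width: 0.0272
turn_y 0.04 deg; then shift mm x 0.5 y(down) -1.1 z 0.2 | tilt [-8.996e+01 -1.000e-02] F [ 0.7 -0.2  0.1] w 0.0272 t 44.75
```

```bash
python3 -m crank '[[[0,-0.01,0,0,0,0,0.022],[0,-0.02,0,0,0,0,0.022],[0,-0.03,0,0,0,0,0.022],[0,-0.04,0,0,0,0,0.022],[0,-0.03,0,0,-7.5,0,0.022],[0,0,0,0,-7.5,0,0.022],[0,0,0,0,-7.5,0,0.022],[0,0,0,0,-7.5,0,0.022],[0,0,0,0,-7.1,0,0.022],[0,0,0,0,-7,0,0.022],[0,0,0,0,0,0,0.022]]]'
python3 go.py .5306 .0685 .17 1.44
```

```text
time_s: 45.85
position: [0.4997, 0.32, 0.1849]
orientation: [-1.571, 0.0, 0.025]
force: [0.3, 0.3, -1.5]
width: 0.0277
turn_y -0.02 deg; then shift mm x 24.6 y(down) 14.9 z -252.2 | tilt [-9.e+01  2.e-02] F [ 0.3  0.3 -1.5] w 0.0277 t 45.85
```

```bash
python3 -m crank '[[[0.0035,0,-0.035,0,0,0,0.022],[0.0035,0,-0.035,0,0,0,0.022],[0.0035,0,-0.035,0,0,0,0.022],[0.0035,0,-0.035,0,0,0,0.022],[0.0035,0,-0.035,0,0,0,0.022],[0.0035,0,-0.035,0,0,0,0.022],[0.0035,0,-0.037,0,0,0,0.022],[0,0,0,0,0,0,0.022],[0,0,0,0,0,0,0.022],[0,0,0,0,0,0,0.022]]]'
python3 go.py .5306 .0685 .095 1.44
```

```text
time_s: 46.85
position: [0.5305, 0.0746, 0.1848]
orientation: [-1.57, 0.0, 0.024]
force: [-0.2, 0.2, -2.7]
width: 0.0274
turn_y -0.05 deg; then shift mm x -0.1 y(down) 89.8 z -6.1 | tilt [-89.96   0.  ] F [-0.2  0.2 -2.7] w 0.0274 t 46.85
```

Run:
```python
from h import *
save('w11',grab_frame('wrist'))
```

```text
(no output)
```

View pics/w11.png

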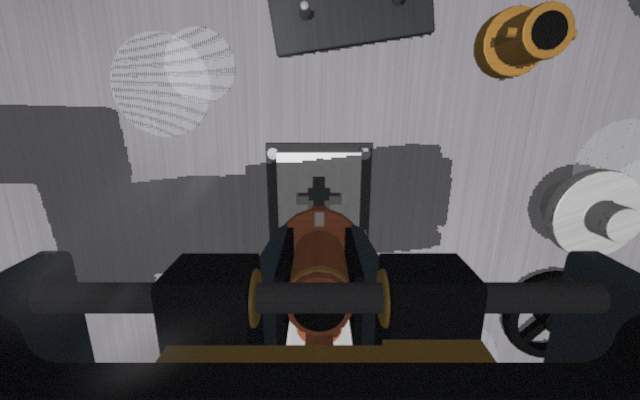

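The fitting's mark at (319,216) is aligned with bore3 at (319,190). Descending.

```bash
python3 -m crank '[[[0,0.02,-0.003,0,0,0,0.022],[0,0.03,-0.003,0,0,0,0.022],[0,0.025,0,0,0,0,0.022],[0,0.013,0,0,0,0,0.022],[0,0,0,0,0,0,0.022],[0,0,0,0,0,0,0.022],[0,0,0,0,0,0,0.022],[0,0,0,0,0,0,0.022]]]'
python3 go.py .5306 .0685 .0849 1.44
```

```text
time_s: 47.7
position: [0.5315, 0.0682, 0.0978]
orientation: [-1.571, -0.002, 0.025]
force: [-0.0, -0.4, -2.9]
width: 0.0275
turn_y 0.01 deg; then shift mm x -0.9 y(down) 12.9 z 0.4 | tilt [-89.98  -0.13] F [-0.  -0.4 -2.9] w 0.0275 t 47.7
```

```bash
python3 -m crank '[[[-0.0005,0.005,0.0003,0,0,0,0.022],[0,0.004,0,0,0,0,0.022],[0,0,0,0,0,0,0.022],[0,0,0,0,0,0,0.022],[0,0,0,0,0,0,0.022]]]'
python3 go.py .5306 .0685 .0849 1.44
```

```text
time_s: 48.2
position: [0.5304, 0.0681, 0.0877]
orientation: [-1.571, -0.0, 0.025]
force: [-0.2, 0.5, -3.0]
width: 0.0274
turn_y -0.01 deg; then shift mm x 0.2 y(down) 2.8 z 0.4 | tilt [-8.999e+01 -1.000e-02] F [-0.2  0.5 -3. ] w 0.0274 t 48.2
```

```bash
python3 -m crank '[[[0.0002,0.002,0.0004,0,0,0,0.022],[0,0.002,0,0,0,0,0.022],[0,0.001,0,0,0,0,0.022],[0,0.002,0,0,0,0,0.022],[0,0,0,0,0,0,0.022],[0,0,0,0,0,0,0.022]]]'
python3 -m crank '[[[0,0.002,0,0,0,0,0.022],[0,0.002,0,0,0,0,0.022],[0,0,0,0,0,0,0.022]]]'
python3 -m crank '[[[0,0.002,0,0,0,0,0.022],[0,0.002,0,0,0,0,0.022],[0,0,0,0,0,0,0.022]]]'
python3 -m crank '[[[0,0.002,0,0,0,0,0.022],[0,0.002,0,0,0,0,0.022],[0,0.002,0,0,0,0,0.022],[0,0,0,0,0,0,0.022]]]'
python3 go.py .5306 .0685 .0509 1.44
```

```text
time_s: 48.8
position: [0.5305, 0.0685, 0.0806]
orientation: [-1.571, 0.0, 0.025]
force: [0.0, 0.3, -2.3]
width: 0.0274
time_s: 49.1
position: [0.5302, 0.0685, 0.0763]
orientation: [-1.571, 0.001, 0.025]
force: [-0.2, -0.1, -3.0]
width: 0.0276
time_s: 49.4
position: [0.5302, 0.0685, 0.0723]
orientation: [-1.571, 0.001, 0.025]
force: [0.8, 0.3, -2.1]
width: 0.0275
time_s: 49.8
position: [0.5303, 0.0685, 0.0663]
orientation: [-1.571, 0.001, 0.025]
force: [-0.2, 0.4, -2.4]
width: 0.0277
turn_y -0.01 deg; then shift mm x 0.3 y(down) 15.4 z 0.0 | tilt [-9.e+01  4.e-02] F [-0.2  0.4 -2.4] w 0.0277 t 49.8
```

```bash
python3 -m crank '[[[0,0.004,0,0,0,0,0.022],[0,0.004,0,0,0,0,0.022],[0,0.004,0,0,0,0,0.022],[0,0.001,0,0,0,0,0.022],[0,0,0,0,0,0,0.022]]]'
python3 -m crank '[[[0,0.001,0,0,0,0,0.022],[0,0.001,0,0,0,0,0.022],[0,0,0,0,0,0,0.022]]]'
python3 -m crank '[[[0,0.001,0,0,0,0,0.022],[0,0,0,0,0,0,0.022],[0,0,0,0,0,0,0.022]]]'
python3 -m crank '[[[0,0.001,0,0,0,0,0.022],[0,0,0,0,0,0,0.022],[0,0,0,0,0,0,0.022]]]'
python3 go.py .5306 .0685 .0509 1.44
```

```text
time_s: 50.3
position: [0.5304, 0.0685, 0.0533]
orientation: [-1.571, 0.0, 0.025]
force: [-0.5, -0.6, -2.8]
width: 0.0274
time_s: 50.6
position: [0.5305, 0.0685, 0.0516]
orientation: [-1.571, 0.0, 0.025]
force: [0.4, -0.5, -2.8]
width: 0.0274
time_s: 50.9
position: [0.5306, 0.0685, 0.051]
orientation: [-1.571, -0.001, 0.025]
force: [-0.9, 0.1, 2.1]
width: 0.0273
time_s: 51.2
position: [0.5306, 0.0685, 0.051]
orientation: [-1.571, -0.001, 0.025]
force: [-3.6, -1.1, 9.8]
width: 0.0276
turn_y -0.01 deg; then shift mm x -0.0 y(down) 0.1 z -0.0 | tilt [-8.999e+01 -5.000e-02] F [-3.6 -1.1  9.8] w 0.0276 t 51.2
```

```bash
python3 -m crank '[[[0,0,0,0,0,0,0.04],[0,0,0,0,0,0,0.05],[0,0,0,0,0,0,0.05],[0,0,0,0,0,0,0.05],[0,-0.02,0,0,0,0,0.05],[0,-0.03,0,0,0,0,0.05],[0,-0.04,0,0,0,0,0.05],[0,-0.04,0,0,0,0,0.05]]]'
python3 -m crank '[[[-0.02,0,0.04,0,0,0,0.05],[-0.02,0,0.04,0,0,0,0.05],[-0.02,0,0.04,0,0,0,0.05],[-0.02,0,0.04,0,0,0,0.05],[-0.02,0,0.04,0,0,0,0.05],[-0.02,0,0.04,0,0,0,0.05],[-0.02,0,0.04,0,0,0,0.05],[0,0,0,0,0,0,0.05],[0,0,0,0,0,0,0.05]]]'
python3 - <<'E'
from h import *
s=grab_frame('side'); save('s12',s); t=grab_frame('top'); save('t12',t)
print(lap_find('top',t,.004)); print(lap_find('side',s,.004))
for n,i in(('side',s),('top',t)):
    c=cal(n); r=rectify(i,c,.046,.47,.6,-.2,.13,2200); h=r.copy()
    for x,y in[(.5341,-.0714),(.5323,-.0012),(.5306,.0687)]:
        for k in range(4):
            a=np.radians(1.44+90*k); q=(int(round((.13-y-.0202*np.sin(a))*2200)),int(round((.6-x-.0202*np.cos(a))*2200))); cv2.circle(h,q,4,(0,255,0),1)
    save('r12'+n,h)
a=cv2.imread('pics/r12side.png');b=cv2.imread('pics/r12top.png'); cv2.imwrite('pics/r12.png',np.vstack([a,b]))
print(sensors.sense()['time_s'],sensors.sense()['position'])
E
```

```text
time_s: 52.0
position: [0.5301, 0.0684, 0.1805]
orientation: [-1.571, 0.001, 0.025]
force: [1.2, 0.7, 0.6]
width: 0.0503
time_s: 52.9
position: [0.383, 0.3454, 0.1793]
orientation: [-1.572, 0.0, 0.028]
force: [0.3, -0.3, 0.9]
width: 0.05
(array([ 0.59776473, -0.32980883], dtype=float32), np.float32(104.03625), array([0.02097933, 0.05748094]), 122.0)
(array([ 0.598647  , -0.33083826], dtype=float32), np.float32(104.03626), array([0.02049426, 0.05820855]), 138.0)
53.0 [0.38379331 0.34412001 0.179439  ]
```

View pics/r12.png

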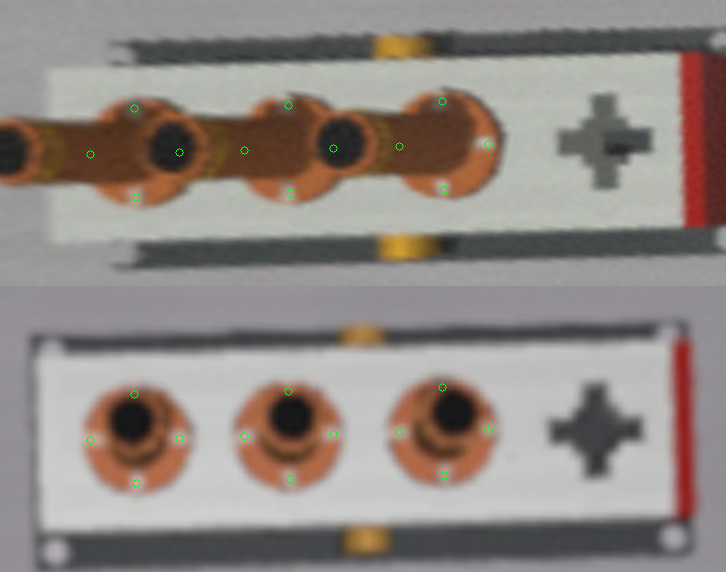

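View pics/s12.png

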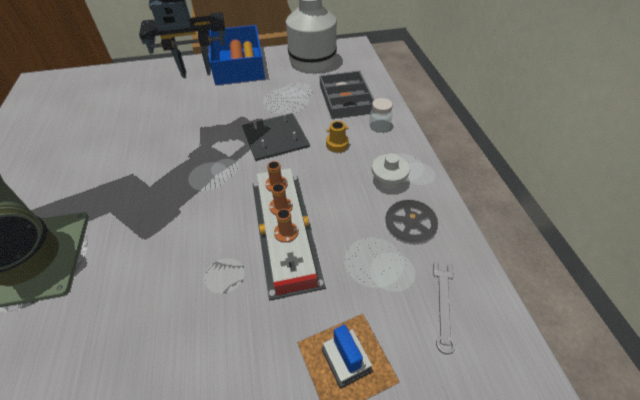

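View pics/t12.png

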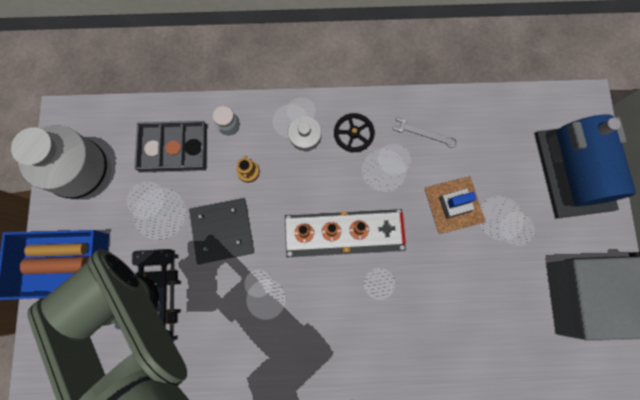

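In both views three fittings are flange-down with their marks on the predicted points. The rack is empty, the lap is upright at the pad's centre, and the plug, handwheel and coupling haven't moved. Handing in.

```bash
python3 -c "
from h import *
print(ctrl.close_job())"
```

```text
the job is handed in; nothing more can be done
None
```

I dressed the valve block, parked the lapping block on the cork pad and refitted the three copper fittings that were on the rack. The job was handed in at about 53 s.

- **Dressing:** I made one pass along the middle of the face, from the red end to the plain end. The tool stayed about 4 mm below first contact throughout. The upward force read about 4 N, roughly 7 N on the shoe once the lap's weight is added back. I judged the spring give from that height and force; I did not read the shoe joint directly.
- **Parking:** The lapping block stands upright, within about 1.5 mm of the pad's centre in both the top and side cameras. It showed no sign of being knocked.
- **Fittings:** They went into the second, third and plain-end bores, leaving the red-end bore empty. I turned each one to the keyways by its white marks, and the lugs went in without resistance. Each stopped 34 mm in and took a push of about 9–11 N (net upward reading).
- **Last checks:** In the top view all the visible marks sit where a fully home fitting's should; in the side view the neighbouring tubes hide some of them. The rack is empty, the gripper is open and clear, and the plug, handwheel and coupling look untouched. No check failed, and the two cameras agreed to about 1 mm.

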